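# Lay out the filter slides and home the filter wheel

## Robot

A 6-joint arm with a two-finger parallel gripper is mounted at the origin on the work surface. World frame = base frame: x ahead of the robot, y to its left, z up, the work surface at z = 0. Lengths are in m, angles in rad, forces in N, time in s.
With the tool pointing down it reaches from about 0.3 to 0.95 m from the base axis. Payload 3.1 kg.
Tool frame: the origin (TCP) lies midway between the tips of the shut fingers; the grasp point (between the pads) lies 19 mm behind it (hold_point_z is the distance from the TCP to the grasp point, in m); x points along the fingers, y is the direction in which the jaws open and shut, and the axes are right-handed (so a half turn about x gives the same grasp; the last joint's range is limited). The gripper opens to 85 mm and grips with 20 to 120 N. Pads are 22 mm wide; open, the fingers measure 114 mm over their backs; the gripper's body (76 mm by 85 mm) begins 54 mm behind the grasp point. The pads swing forward as they close: fully open they stand 13 mm farther back than shut.
Start: joints at [-1.321, 0.308, 1.634, -0, 1.2, -0.07], TCP at [0.196, -0.593, 0.231] pointing down, gripper open.
Joint ranges: [-3.06, 3.06], [-0.79, 1.96], [0.05, 2.63], [-1.19, 4.34], [0.05, 2.64], [-2.94, 2.94]. Speed limits (rad/s): [2.79, 2.79, 3.14, 3.14, 3.14, 3.14].

## Interface

Orientations are given as a rotation vector (axis times angle).
In Python, from rig import read_state, grab_frame, job_done, hold_point_z gives the robot as it stands. The module is installed in compiled form; this text tells all that it offers.
- The arm moves only by the tool step_arm, never from a script. Its argument "series" is a list of rows, each a list of 3 entries, a list of its own where there are three numbers: the gripper command: -1 is shut, 1 is fully open, values between are in proportion, then the shift along the world's x, y, z in mm, then the turn about the world's z in rad. In form: [[hand, [dx, dy, dz], yaw], ...]. A call has 1 to 20 rows; each row shifts and turns the pose as measured when the row begins; what a row does not reach is not made up. A row lasts 1/8 s, in which the tool goes at most 62.5 mm and 10.7 degrees, less where a joint would pass 70% of its speed; a pose out of reach is approached as far as the arm can. A call with a gripper value outside its range is refused whole. The fingers move at their own pace and stop on an object; the grip force is fixed at half the most. Time passes only in rows, so rows that do not move let the fingers close. It gives the time, the measured TCP pose, the force and the opening at its end, in the units of the state.
- read_state(): the state, without advancing time (a new reading comes with each control period).
- grab_frame(name): name is "scene" or "side" or "wrist"; returns a dict with "frame" (400x640x3 uint8, blue, green, red), "z_map" (400x640 float32, m along the optical axis (not along the pixel's ray), 0 where there is no reading), "mtx" (3x3 intrinsics, pixels), "pose" (4x4, takes a point from camera to world coordinates). Camera axes: x right, y up, looking along -z (the intrinsics and any distortion apply to the point x, -y, -z); pixel columns grow to the right and rows downward; lengths in m; the calibration is good to about 2 mm. A picture is of the moment at which its call begins.
- job_done(): hands the job in, once; it reports no verdict.
The state is a dict: "t": time; "joint_positions": joint angles; "dq": joint speeds; "joint_efforts": joint torques, N m; "position": TCP position; "tcp_rot": TCP orientation; "ft_force": force on the tool from outside, world axes, zero at the start; "ft_torque": the same for the moment, N m; "grip_width": finger opening in m.
Only numpy, scipy, OpenCV 4.12 (cv2) and the standard library are available. Lean on these libraries where they do the work, as an engineer would, in place of code of your own. Each camera call takes 0.05 s, during which the arm holds its last target.

## Task

First swing the shutter lever fully over, away from the robot, to the red line at its stop. With it shut, lay the loose filter slides in the tray as a straight overlapping row, in the order red, yellow, green, blue, white (skip any that are missing): the first flat against the orange stop, each next one overlapping about a third of its length on top of the one before, all face up in the middle of the tray's width with the white label ends towards the stop; also turn the filter wheel until its red mark is at the very top. Last, set the lever to the yellow line, 20 degrees from upright on the robot's side, let go, and leave everything else on the table where it is.

Things in the scene. Friction and masses are not known exactly. Their poses are not given: they have to be found in the camera images.
- filter_red: loose filter slide: flat black frame 90 long (x) x 50 wide (y) x 10 thick (z), about 80 g, with a red window and a white paper label strip across its top face near its -x end (the label end). Origin: centre of its underside; z is up through the face with the window. May be absent (None). Starts flat on the table between the robot and the tray, label end towards the robot. Can be pinched across its 50 mm width by the fingertips.
- filter_yellow: loose filter slide: flat black frame 90 long (x) x 50 wide (y) x 10 thick (z), about 80 g, with a yellow window and a white paper label strip across its top face near its -x end (the label end). Origin: centre of its underside; z is up through the face with the window. May be absent (None). Starts flat on the table between the robot and the tray, label end towards the robot. Can be pinched across its 50 mm width by the fingertips.
- filter_green: loose filter slide: flat black frame 90 long (x) x 50 wide (y) x 10 thick (z), about 80 g, with a green window and a white paper label strip across its top face near its -x end (the label end). Origin: centre of its underside; z is up through the face with the window. May be absent (None). Starts flat on the table between the robot and the tray, label end towards the robot. Can be pinched across its 50 mm width by the fingertips.
- filter_blue: loose filter slide: flat black frame 90 long (x) x 50 wide (y) x 10 thick (z), about 80 g, with a blue window and a white paper label strip across its top face near its -x end (the label end). Origin: centre of its underside; z is up through the face with the window. May be absent (None). Starts flat on the table between the robot and the tray, label end towards the robot. Can be pinched across its 50 mm width by the fingertips.
- filter_white: loose filter slide: flat black frame 90 long (x) x 50 wide (y) x 10 thick (z), about 80 g, with a white window and a white paper label strip across its top face near its -x end (the label end). Origin: centre of its underside; z is up through the face with the window. May be absent (None). Starts flat on the table between the robot and the tray, label end towards the robot. Can be pinched across its 50 mm width by the fingertips.
- tray: fixed flat white tray, inside 340 long (its x) x 130 wide (its y), floor top 4 mm above the table; low rims 10 high. Its -x end is an orange stop block 22 high whose inner face is at x = -170 mm. Origin: centre of its underside; +x runs along the tray away from the stop. The tray lies crosswise in front of the robot with the stop on the robot's right.
- wheel (a joint): angle (rad) of the filter wheel about the x axis of wheel_hub, right-handed; 0 (or any multiple of 6.283) when the red mark is at the very top; positive carries the top of the wheel towards the hub point's -y. Turns freely both ways (at least two turns) against light friction (0.08 N m) and stays where left. At the start the mark is hidden down in the cover.
- wheel_hub (a point): fixed point on the wheel's level axle, 85 mm above the table, in the wheel's mid-plane; x lies along the axle, z up. Aluminium wheel 140 diameter, 16 thick; a black cover 34 wide over both faces hides it up to 10 mm above the axle (base 90 x 165). The bare upper part can be pinched across its 16 mm from above and carried round in short arcs. The wheel unit and the lever unit may be on either side (left or right).
- wheel_mark (a point): the red mark (8 wide, shown on the rim and both faces), on the rim at 70 mm from the axle; turns with the wheel
- lever (a joint): angle (rad) of the shutter lever about the y axis of lever_hinge: 0 upright, positive leaning to the hinge point's +x (away from the robot), negative towards the robot. Stops at -0.85 and +0.85. +0.8 and beyond is shut (red line); -0.35 (20 degrees from upright towards the robot) is the yellow line. Starts at -0.8 to -0.58. Stays where left (friction 0.15 N m).
- lever_hinge (a point): fixed point on the lever's level hinge axis, 40 mm above the table, on a grey base 110 x 60 (black round scale of radius 52 on one side, at y = +14 to +18); x is the direction of swing, y the hinge axis, z up
- lever_ball (a point): centre of the black ball grip, 26 diameter, on the 8 mm steel lever, 100 mm from the hinge; can be pinched from above along the hinge axis
- fork: bystander: grey clamping fork 80 x 40 x 10, near the robot on its left; leave
- shim: bystander: orange-brown copper block 70 x 40 x 20, near the robot on its right; leave
- post_a: bystander: steel post 68 tall on a 44 foot, left of the tray; leave
- post_b: bystander: steel post 53 tall on a 44 foot, right of the tray; leave
- lens_mount: bystander: round lens mount on a post, 113 tall, beyond the tray; leave
- driver: bystander: screwdriver lying beyond the tray; leave
- screw_jar: bystander: small jar 65 tall, 56 diameter, far left; leave

How it is judged:
By the outcome, as a careful person would: the job done as asked, in the order asked, and still so for the second after the job is handed in, with the robot touching nothing.
Of filter_red, filter_yellow, filter_green, filter_blue, filter_white only 3 to 4 are there at a start; the rules pass over those that are not, and their reading is None.
At some moment in a run one of filter_red, filter_yellow, filter_green, filter_blue, filter_white may be knocked a few centimetres aside while the robot is not near it.
Once in a run the grip may slacken for a moment while it holds something.
It also fails if it takes over 210 s, if anything falls off the work surface, if the arm or the gripper's body presses on something with over 40 N, if the wrist force passes 120 N, or if a joint passes its speed limit or range.

## Working session

There is one attempt and no reset: what is moved stays moved. The work goes in short steps, Python scripts to look and compute and a tool call to move; the robot and the scene stay as the last step left them, time stands still between calls to the robot, and variables do not carry over. Pictures are saved under pics/ and viewed, and the job is handed in when it is done.

Besides the shell and the picture viewer there is one more tool, called as a command line: name --argument value ..., lists and objects as JSON in quotes. step_arm: Moves the arm, as the interface text tells. Its arguments: {"type":"object","properties":{"series":{"type":"array","items":{"type":"array"}}},"required":["series"]}

```bash
mkdir -p pics; ls; python3 - <<'E'
from rig import *
import cv2,numpy as np
s=read_state();print(s)
print(hold_point_z() if callable(hold_point_z) else hold_point_z)
for n in ["scene","side","wrist"]:
    f=grab_frame(n);cv2.imwrite(f"pics/a_{n}.png",f["frame"]);print(n,f["mtx"].round(1).tolist(),f["pose"].round(3).tolist(),[k for k in f])
E
```

```text
pics
{'t': 0.0, 'joint_positions': array([-1.32068899e+00,  3.09030606e-01,  1.63521941e+00, -1.24291115e-05,
        1.19970407e+00, -6.97236322e-02]), 'dq': array([ 0.00088353,  0.00047666, -0.00015722, -0.0002628 ,  0.00057034,
       -0.00087548]), 'joint_efforts': array([ 3.71602728e-04, -4.15248907e+01, -2.76666176e+01, -2.93463438e-05,
        1.00357094e-02,  2.22344767e-06]), 'position': array([ 0.19625135, -0.59250149,  0.2300155 ]), 'tcp_rot': array([ 2.04933268,  0.33302496, -2.04979818]), 'ft_force': array([ 0.41731077, -0.13677252, -0.34848089]), 'ft_torque': array([0.06311088, 0.0110207 , 0.01350106]), 'grip_width': 0.08544851767823466}
0.0187
scene [[367.0, 0.0, 320.2], [0.0, 367.0, 206.4], [0.0, 0.0, 1.0]] [[-0.249, -0.693, 0.676, 1.203], [0.968, -0.183, 0.17, 0.208], [0.006, 0.697, 0.717, 0.808], [0.0, 0.0, 0.0, 1.0]] ['frame', 'z_map', 'mtx', 'pose']
side [[397.8, 0.0, 320.2], [0.0, 397.8, 197.3], [0.0, 0.0, 1.0]] [[0.986, 0.113, -0.121, 0.424], [-0.165, 0.732, -0.662, -0.679], [0.013, 0.672, 0.74, 0.926], [0.0, 0.0, 0.0, 1.0]] ['frame', 'z_map', 'mtx', 'pose']
wrist [[283.6, 0.0, 317.1], [0.0, 283.6, 201.3], [0.0, 0.0, 1.0]] [[0.314, 0.903, 0.295, 0.271], [-0.95, 0.299, 0.095, -0.567], [-0.002, -0.31, 0.951, 0.373], [0.0, 0.0, 0.0, 1.0]] ['frame', 'z_map', 'mtx', 'pose']
```

View pics/a_scene.png

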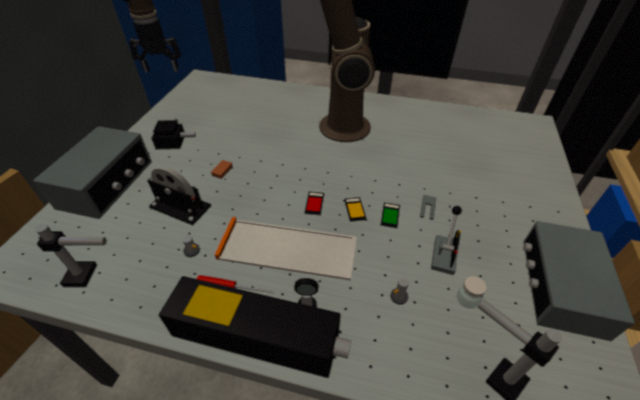

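View pics/a_side.png

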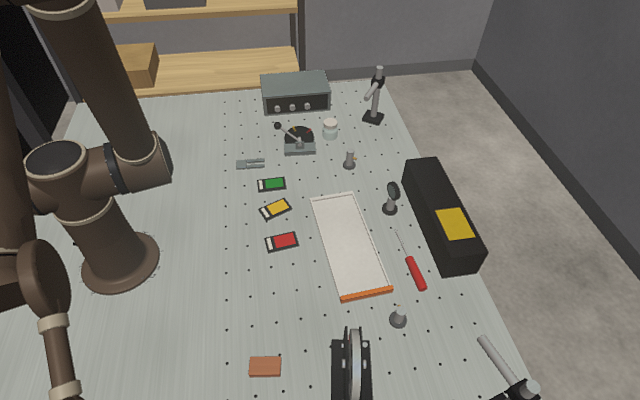

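View pics/a_wrist.png

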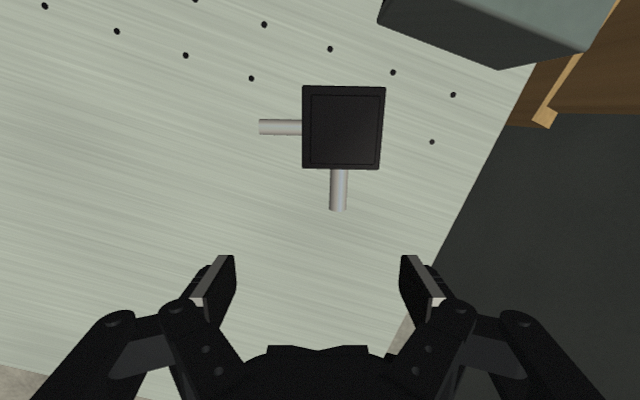

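The scene view shows red (315,203), yellow (355,209) and green (390,214) slides, the tray with its stop at (227,238), the wheel at (180,195) and the lever at (447,235). Blue and white are absent. Now helpers and measurements.

```bash
cat > h.py <<'E'
from rig import *
import cv2,numpy as np
from scipy.spatial.transform import Rotation as R
def pix2ray(f,u,v):
    K=f["mtx"];d=np.array([(u-K[0,2])/K[0,0],-(v-K[1,2])/K[1,1],-1.0])
    P=f["pose"];return P[:3,3],P[:3,:3]@d
def onz(f,u,v,z):
    o,d=pix2ray(f,u,v);return o+d*(z-o[2])/d[2]
def dpt(f,u,v):
    o,d=pix2ray(f,u,v);return o+d*f["z_map"][int(round(v)),int(round(u))]
def cloud(f,mask=None):
    K=f["mtx"];z=f["z_map"];m=(z>0) if mask is None else (z>0)&(mask>0)
    v,u=np.nonzero(m);d=np.stack([(u-K[0,2])/K[0,0],-(v-K[1,2])/K[1,1],-np.ones(len(u))],1)*z[v,u][:,None]
    return d@f["pose"][:3,:3].T+f["pose"][:3,3],u,v
def proj(f,p):
    q=f["pose"][:3,:3].T@(np.asarray(p)-f["pose"][:3,3]);K=f["mtx"]
    return np.array([K[0,2]+K[0,0]*q[0]/-q[2],K[1,2]-K[1,1]*q[1]/-q[2]])
def tri(fs,uvs):
    A=np.zeros((3,3));b=np.zeros(3)
    for f,(u,v) in zip(fs,uvs):
        o,d=pix2ray(f,u,v);d=d/np.linalg.norm(d);M=np.eye(3)-np.outer(d,d);A+=M;b+=M@o
    return np.linalg.solve(A,b)
def zoom(f,u,v,w,h,name,s=4):
    c=f["frame"][v-h//2:v+h//2,u-w//2:u+w//2];cv2.imwrite(f"pics/{name}.png",cv2.resize(c,None,fx=s,fy=s,interpolation=cv2.INTER_CUBIC))
def hsv(f): return cv2.cvtColor(f["frame"],cv2.COLOR_BGR2HSV)
def cmask(f,name):
    H=hsv(f);h,s,v=cv2.split(H)
    if name=="red": m=((h<5)|(h>174))&(s>180)&(v>90)
    if name=="orange": m=(h>=6)&(h<=17)&(s>170)&(v>120)
    if name=="yellow": m=(h>=18)&(h<=32)&(s>170)&(v>120)
    if name=="green": m=(h>=45)&(h<=80)&(s>150)&(v>60)
    if name=="blue": m=(h>=95)&(h<=130)&(s>150)&(v>60)
    return m.astype(np.uint8)
def comps(m,amin=15):
    n,l,st,c=cv2.connectedComponentsWithStats(m);return [(st[i],c[i],l==i) for i in range(1,n) if st[i][4]>=amin]
E
python3 - <<'E'
from h import *
S=grab_frame("scene");D=grab_frame("side")
for n in ["red","orange","yellow","green"]:
  for nm,f in(("S",S),("D",D)):
    for st,c,m in comps(cmask(f,n)):
        p,_,_=cloud(f,m); print(n,nm,st.tolist(),c.round(1),np.median(p,0).round(4),f["frame"][m].mean(0).round())
zoom(S,180,195,90,70,"b_wheelS",8);zoom(D,352,365,80,70,"b_wheelD",8)
zoom(S,447,235,90,80,"b_levS",8);zoom(D,300,140,90,60,"b_levD",8)
st=read_state();M=R.from_rotvec(st["tcp_rot"]).as_matrix();print(M.round(3))
E
```

```text
red S [306, 197, 16, 14, 177] [313.6 203.6] [ 0.4473 -0.003   0.0121] [  1.   1. 130.]
red S [197, 276, 38, 11, 184] [216.8 280.6] [ 0.7799 -0.1594  0.0263] [  7.  14. 131.]
red D [414, 263, 12, 25, 27] [420.1 275.3] [ 0.7834 -0.1852  0.0228] [ 45.  51. 168.]
orange S [214, 164, 11, 9, 37] [219.2 168.8] [ 0.3796 -0.3448  0.0216] [ 33.  65. 121.]
orange S [215, 217, 21, 38, 141] [224.8 235.8] [ 0.6409 -0.2049  0.0237] [  9.  67. 148.]
orange D [341, 285, 52, 15, 193] [366.7 292.1] [ 0.6359 -0.2076  0.0206] [ 58. 114. 194.]
yellow S [348, 203, 16, 14, 170] [355.4 209.7] [0.4397 0.1249 0.0124] [  0. 111. 156.]
yellow S [185, 286, 56, 39, 1382] [212.8 304.7] [ 0.8871 -0.0981  0.1226] [  0. 105. 135.]
yellow D [267, 200, 22, 15, 177] [277.3 206.5] [0.4379 0.1234 0.0084] [ 58. 166. 202.]
yellow D [435, 208, 40, 32, 808] [454.6 223.5] [ 0.8853 -0.1024  0.1193] [ 43. 151. 178.]
green S [383, 209, 15, 15, 183] [390.  215.8] [0.4379 0.2283 0.0121] [ 2. 81.  0.]
[[-0.     0.314 -0.949]
 [ 0.001 -0.949 -0.314]
 [-1.    -0.001 -0.   ]]
```

View pics/b_wheelS.png

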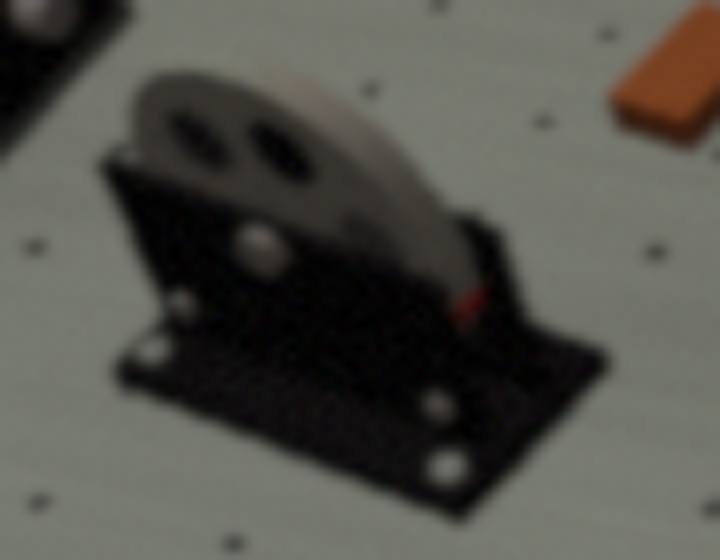

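View pics/b_wheelD.png

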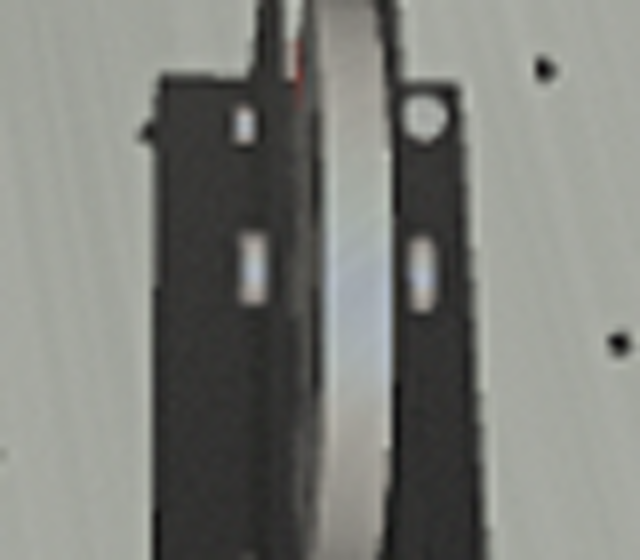

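View pics/b_levS.png

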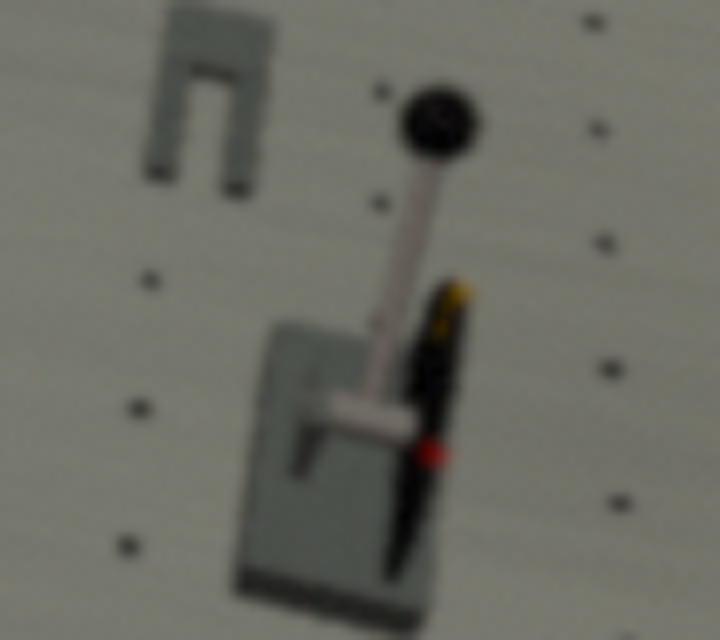

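View pics/b_levD.png

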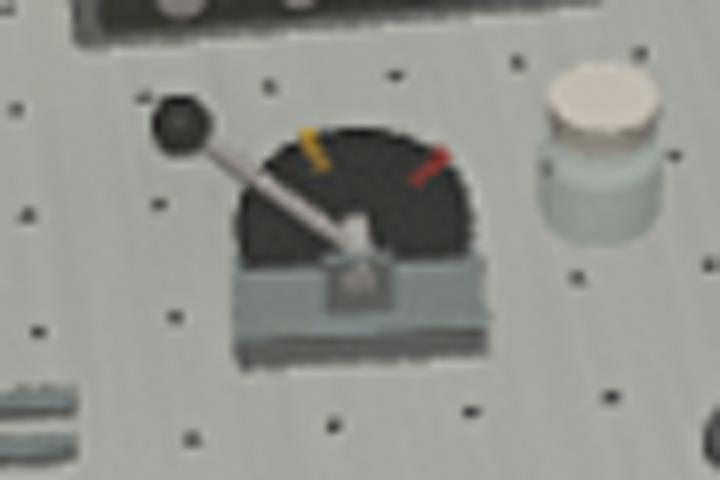

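```bash
python3 - <<'E'
from h import *
S=grab_frame("scene");D=grab_frame("side")
b=tri([S,D],[(457,210.4),(277.75,125.6)]);print("ball",b.round(4),"depth",dpt(S,457,210).round(4),dpt(D,278,126).round(4))
h=tri([S,D],[(448.5,246.9),(299.4,141.3)]);print("axle",h.round(4))
# base: S depth region
for nm,f,(u0,u1,v0,v1) in (("S",S,(425,465,225,280)),("D",D,(280,320,115,160))):
    m=np.zeros((400,640),np.uint8);m[v0:v1,u0:u1]=1
    p,u,v=cloud(f,m);k=p[:,2]>0.012
    hist=np.histogram(p[k,2],np.arange(0.01,0.15,.005));print(nm,list(zip(hist[1].round(3),hist[0])))
    for zl,zh in((.015,.035),(.035,.1)):
        q=p[(p[:,2]>zl)&(p[:,2]<zh)]
        r=cv2.minAreaRect((q[:,:2]*1000).astype(np.float32));print(nm,zl,len(q),r)
# wheel
for nm,f,(u0,u1,v0,v1) in (("S",S,(135,220,160,230)),("D",D,(320,385,315,400))):
    m=np.zeros((400,640),np.uint8);m[v0:v1,u0:u1]=1
    p,u,v=cloud(f,m)
    for zl,zh in((.004,.02),(.05,.09),(.105,.17)):
        q=p[(p[:,2]>zl)&(p[:,2]<zh)]
        if len(q)>5:
            r=cv2.minAreaRect((q[:,:2]*1000).astype(np.float32));print("wheel",nm,zl,len(q),r,q[:,2].max())
E
```

```text
ball [0.4696 0.3926 0.1091] depth [0.4796 0.3908 0.1232] [0.4714 0.3817 0.1126]
axle [0.5389 0.3888 0.0375]
S [(np.float64(0.01), np.int64(21)), (np.float64(0.015), np.int64(83)), (np.float64(0.02), np.int64(428)), (np.float64(0.025), np.int64(21)), (np.float64(0.03), np.int64(14)), (np.float64(0.035), np.int64(16)), (np.float64(0.04), np.int64(36)), (np.float64(0.045), np.int64(61)), (np.float64(0.05), np.int64(44)), (np.float64(0.055), np.int64(20)), (np.float64(0.06), np.int64(27)), (np.float64(0.065), np.int64(20)), (np.float64(0.07), np.int64(24)), (np.float64(0.075), np.int64(16)), (np.float64(0.08), np.int64(27)), (np.float64(0.085), np.int64(15)), (np.float64(0.09), np.int64(25)), (np.float64(0.095), np.int64(1)), (np.float64(0.1), np.int64(0)), (np.float64(0.105), np.int64(0)), (np.float64(0.11), np.int64(0)), (np.float64(0.115), np.int64(0)), (np.float64(0.12), np.int64(0)), (np.float64(0.125), np.int64(0)), (np.float64(0.13), np.int64(0)), (np.float64(0.135), np.int64(0)), (np.float64(0.14), np.int64(0))]
S 0.015 546 ((541.09521484375, 387.881103515625), (60.13909530639648
[... 1432 characters left out ...]
3438642
wheel S 0.05 465 ((524.5242919921875, -461.916748046875), (311.5841979980469, 71.18086242675781), 66.28182983398438) 0.0899382341895626
wheel S 0.105 517 ((553.7869873046875, -393.11724853515625), (135.31253051757812, 20.444957733154297), 77.91832733154297) 0.1580002912361712
wheel D 0.004 1168 ((556.4326782226562, -380.3915710449219), (131.8714599609375, 90.0896987915039), 79.02063751220703) 0.018642983970212357
wheel D 0.05 218 ((553.8448486328125, -393.4342346191406), (145.3661651611328, 49.42696762084961), 79.72760009765625) 0.08998081101012978
wheel D 0.105 633 ((552.5225830078125, -398.04638671875), (131.34861755371094, 16.52870750427246), 79.01909637451172) 0.15582407439733548
```

step_arm --series '[[1,[0,10,55],-0.16],[1,[5,30,45],-0.16],[1,[15,55,0],0],[1,[15,55,0],0],[1,[15,55,0],0],[1,[15,55,0],0],[1,[15,55,0],0],[1,[15,55,0],0],[1,[15,55,0],0],[1,[15,55,0],0],[1,[15,55,0],0],[1,[15,55,0],0],[1,[15,55,0],0],[1,[15,55,0],0],[1,[15,55,0],0],[1,[15,55,0],0]]'

```text
t: 2.35
position: [0.4135, 0.2397, 0.3375]
tcp_rot: [-2.24, 0.026, 2.187]
ft_force: [0.9, -0.6, 0.4]
grip_width: 0.0852
```

```bash
python3 - <<'E'
from h import *
W=grab_frame("wrist");cv2.imwrite("pics/c_w.png",W["frame"]);st=read_state()
print(st["position"],R.from_rotvec(st["tcp_rot"]).as_matrix().round(3).tolist(),st["dq"].round(3))
E
```

```text
[0.41480534 0.24620143 0.33715246] [[0.025, -0.017, -1.0], [0.004, -1.0, 0.017], [-1.0, -0.004, -0.025]] [-0.08  -0.071  0.074 -0.069  0.074 -0.153]
```

View pics/c_w.png

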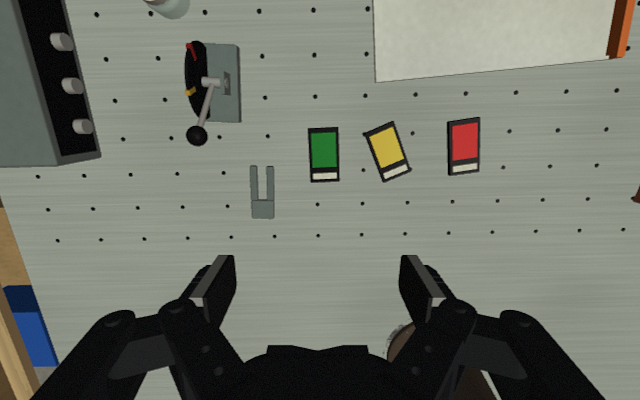

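The wrist view shows the ball at (197,136), the lever hub at (211,82), green (323,155), yellow (387,151), red (463,146), the near-left tray corner at (375,82) and the stop at (622,25).

```bash
cat >> h.py <<'E'
def dark(f,thr=70):
    return (f["frame"].max(2)<thr).astype(np.uint8)
def slide(f,name,z=0.010,rect=None):
    """window blob -> centroid; full frame via nearby dark+window+label contour on plane z"""
    c=[x for x in comps(cmask(f,name),30)]
    if rect: c=[x for x in c if rect[0]<x[1][0]<rect[1] and rect[2]<x[1][1]<rect[3]]
    c=max(c,key=lambda x:x[0][4]);st,ctr,m=c
    pad=max(st[2],st[3])*1
    x0,y0=int(max(0,st[0]-pad)),int(max(0,st[1]-pad));x1,y1=int(st[0]+st[2]+pad),int(st[1]+st[3]+pad)
    cnt=cv2.findContours(m.astype(np.uint8),cv2.RETR_EXTERNAL,cv2.CHAIN_APPROX_NONE)[0][0][:,0,:].astype(float)
    P=np.array([onz(f,u,v,z)[:2] for u,v in cnt])*1000
    r=cv2.minAreaRect(P.astype(np.float32))
    return ctr,onz(f,ctr[0],ctr[1],z),r
E
python3 - <<'E'
from h import *
W=grab_frame("wrist");S=grab_frame("scene");D=grab_frame("side")
zoom(W,215,90,80,120,"c_lev",5)
m=dark(W,60);m2=np.zeros_like(m);m2[122:150,184:210]=m[122:150,184:210]
k=cv2.morphologyEx(m2,cv2.MORPH_OPEN,np.ones((5,5),np.uint8))
ys,xs=np.nonzero(k);print("ballW",xs.mean(),ys.mean(),len(xs))
bw=(xs.mean(),ys.mean())
print("tri WS",tri([W,S],[bw,(457,210.4)]).round(4),"WD",tri([W,D],[bw,(277.75,125.6)]).round(4),"WSD",tri([W,S,D],[bw,(457,210.4),(277.75,125.6)]).round(4))
for n in ["red","yellow","green"]:
    r=(300,500,100,200)
    c,p,rr=slide(W,n,.01,r)
    cs,ps,_=slide(S,n,.01,(290,410,180,240));
    print(n,c.round(1),p.round(4),rr,"S",ps.round(4),"tri",tri([W,S],[c,cs]).round(4))
for nm,uv in dict(traynl=(375,82),stopb=(608,58)).items(): print(nm,onz(W,*uv,.012).round(4))
E
```

```text
ballW 202.08759124087592 135.9087591240876 274
tri WS [0.469  0.3937 0.1116] WD [0.4699 0.3964 0.1034] WSD [0.4693 0.3934 0.1089]
red [470.7 142.2] [ 0.4457 -0.003   0.01  ] ((444.5867614746094, -3.350536346435547), (54.76799774169922, 38.065643310546875), 7.159764289855957) S [ 0.4442 -0.0038  0.01  ] tri [ 0.4456 -0.0029  0.0111]Traceback (most recent call last):
  File "<stdin>", line 11, in <module>
  File "h.py", line 42, in slide
    c=max(c,key=lambda x:x[0][4]);st,ctr,m=c
ValueError: max() iterable argument is empty
```

View pics/c_lev.png

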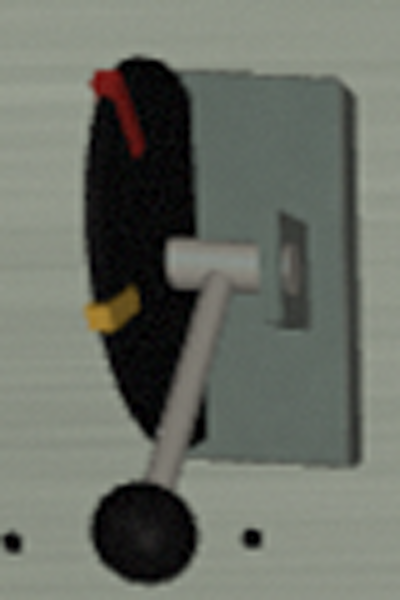

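```bash
sed -i 's/(h>=18)&(h<=32)&(s>170)&(v>120)/(h>=18)\&(h<=32)\&(s>120)\&(v>90)/; s/(h>=45)&(h<=80)&(s>150)&(v>60)/(h>=45)\&(h<=80)\&(s>130)\&(v>40)/' h.py
python3 - <<'E'
from h import *
W=grab_frame("wrist");S=grab_frame("scene")
print(read_state()["position"])
for n in ["red","yellow","green"]:
    r=(300,500,100,200)
    c,p,rr=slide(W,n,.01,r)
    cs,ps,_=slide(S,n,.01,(290,410,180,240));
    print(n,c.round(1),p.round(4),rr,"S",ps.round(4),"tri",tri([W,S],[c,cs]).round(4))
E
```

```text
[0.41294639 0.23666943 0.3369368 ]
red [463.5 140.5] [ 0.4452 -0.0028  0.01  ] ((444.436767578125, -2.557168960571289), (54.87709045410156, 37.831233978271484), 8.12443733215332) S [ 0.4442 -0.0038  0.01  ] tri [ 0.4451 -0.0031  0.0106]
yellow [385.3 146.3] [0.4383 0.1245 0.01  ] ((437.69970703125, 124.263671875), (56.916133880615234, 41.4821662902832), 22.697864532470703) S [0.4365 0.1245 0.01  ] tri [0.4385 0.1249 0.012 ]
green [322.2 148.7] [0.4364 0.2281 0.01  ] ((435.8632507324219, 228.01246643066406), (57.19594955444336, 41.86850357055664), 1.2480781078338623) S [0.4344 0.2278 0.01  ] tri [0.4367 0.2279 0.0123]
```

step_arm --series '[[0.3,[25,50,-20],-0.04],[0.3,[20,50,-20],0],[0.3,[9,45,-30],0],[0.3,[0,0,-40],0],[0.3,[0,0,-20],0],[0.3,[0,0,0],0]]'

```text
t: 3.4
position: [0.4724, 0.3752, 0.2082]
tcp_rot: [-2.216, 0.09, 2.15]
ft_force: [-0.2, -0.8, 1.0]
grip_width: 0.0556
```

```bash
python3 - <<'E'
from h import *
W=grab_frame("wrist");cv2.imwrite("pics/d_w.png",W["frame"])
st=read_state();print(st["position"],R.from_rotvec(st["tcp_rot"]).as_matrix().round(3).tolist(),st["dq"].round(3))
S=grab_frame("scene");zoom(S,447,225,90,80,"d_levS",8)
E
```

```text
[0.47301168 0.37553969 0.20935177] [[0.032, -0.079, -0.996], [-0.004, -0.997, 0.079], [-0.999, 0.001, -0.032]] [ 0.007 -0.021 -0.03   0.002  0.002  0.003]
```

View pics/d_w.png

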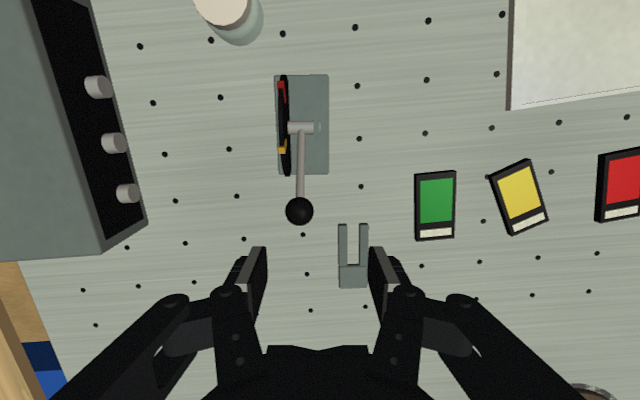

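```bash
python3 - <<'E'
from h import *
W=grab_frame("wrist");S=grab_frame("scene");D=grab_frame("side")
m=dark(W,60);m2=np.zeros_like(m);m2[193:230,282:318]=m[193:230,282:318]
k=cv2.morphologyEx(m2,cv2.MORPH_OPEN,np.ones((9,9),np.uint8));ys,xs=np.nonzero(k);bw=(xs.mean(),ys.mean());print(bw,len(xs))
print(tri([W,S],[bw,(457,210.4)]).round(4),tri([W,D],[bw,(277.75,125.6)]).round(4),dpt(W,*bw).round(4))
print(onz(W,*bw,.109).round(4), onz(W,307.5,127.5,.048).round(4),read_state()["position"])
E
```

```text
(np.float64(300.61724137931037), np.float64(211.46896551724137)) 580
[0.4693 0.3929 0.1122] [0.4694 0.3918 0.1076] [0.4726 0.3911 0.123 ]
[0.468  0.3923 0.109 ] [0.5402 0.3816 0.048 ] [0.47424374 0.37765992 0.21193357]
```

step_arm --series '[[0.3,[-5,14,-30],0],[0.3,[0,0,-30],0],[0.3,[0,0,-30],0],[0.3,[0,0,-10],0],[0.3,[0,0,0],0]]'

```text
t: 4.28
position: [0.4742, 0.3949, 0.1188]
tcp_rot: [-2.229, 0.074, 2.121]
ft_force: [-0.2, -1.1, -0.5]
grip_width: 0.0557
```

step_arm --series '[[0.3,[-3,-2,-15],0],[0.3,[-2,0,-14],0],[0.3,[0,0,0],0],[-1,[0,0,0],0],[-1,[0,0,0],0],[-1,[0,0,0],0],[-1,[0,0,0],0]]'

```text
t: 5.15
position: [0.4697, 0.3917, 0.0909]
tcp_rot: [-2.231, 0.075, 2.121]
ft_force: [0.8, -0.4, -0.6]
grip_width: 0.0227
```

```bash
python3 - <<'E'
from h import *
W=grab_frame("wrist");cv2.imwrite("pics/e_w.png",W["frame"])
st=read_state();print(st["position"],R.from_rotvec(st["tcp_rot"]).as_matrix().round(3).tolist(),st["grip_width"],st["ft_force"])
E
```

```text
[0.46968072 0.39172398 0.09091234] [[0.051, -0.078, -0.996], [0.008, -0.997, 0.078], [-0.999, -0.011, -0.05]] 0.02307945051492312 [ 0.69003243 -0.44288809 -0.72229702]
```

View pics/e_w.png

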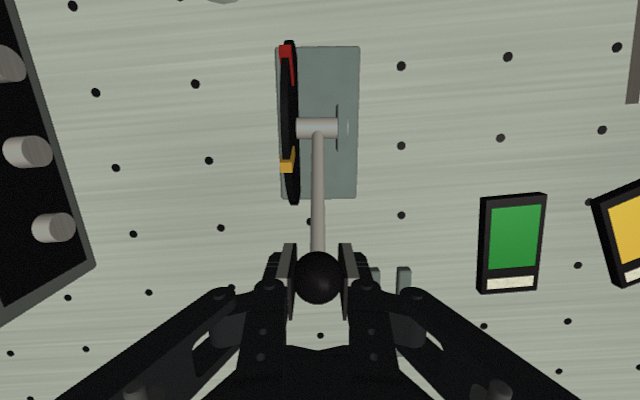

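step_arm --series '[[-1,[11.3,-0.7,9.8],0],[-1,[12.6,-0.7,8],0],[-1,[13.8,-0.8,6.1],0],[-1,[14.4,-0.8,3.9],0],[-1,[14.9,-0.9,1.7],0],[-1,[0,0,0],0]]'

```text
t: 5.95
position: [0.544, 0.3881, 0.1237]
tcp_rot: [-2.234, 0.073, 2.115]
ft_force: [-0.1, 0.1, -0.3]
grip_width: 0.0005
```

```bash
python3 - <<'E'
from h import *
W=grab_frame("wrist");cv2.imwrite("pics/e_w2.png",W["frame"])
st=read_state();print(st["position"],R.from_rotvec(st["tcp_rot"]).as_matrix().round(3).tolist(),st["grip_width"],st["ft_force"])
E
```

```text
[0.54321185 0.38805797 0.12345372] [[0.054, -0.078, -0.995], [0.009, -0.997, 0.079], [-0.998, -0.014, -0.053]] 9.754676423525103e-05 [0.26799079 0.7561407  0.27554274]
```

View pics/e_w2.png

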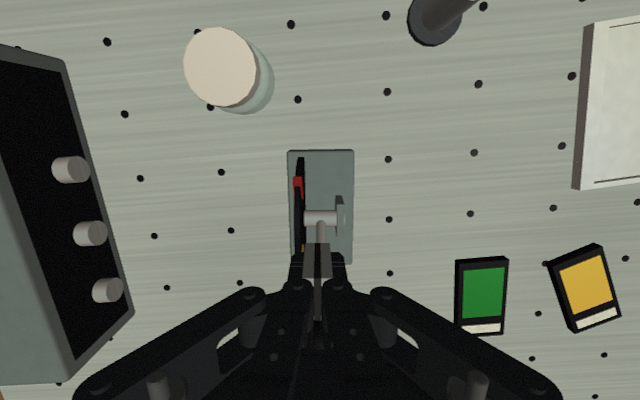

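The fingers slipped off the ball: they are shut, with width 0. Next I'll see where the lever is.

```bash
python3 - <<'E'
from h import *
D=grab_frame("side");zoom(D,290,140,90,70,"f_D",8)
S=grab_frame("scene");zoom(S,447,225,90,70,"f_S",8)
E
```

```text
(no output)
```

View pics/f_D.png

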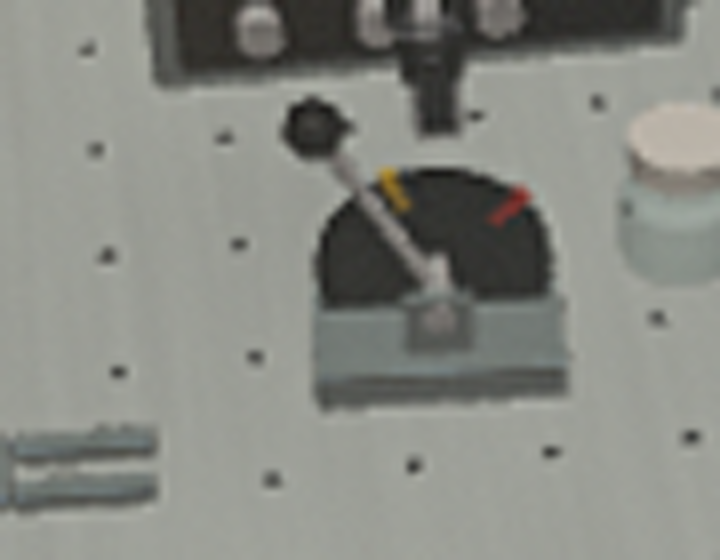

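View pics/f_S.png

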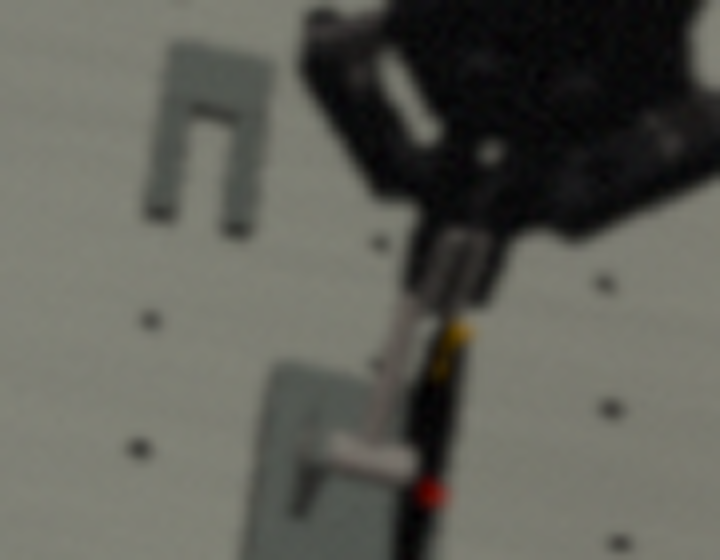

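step_arm --series '[[-1,[0,0,30],0],[-1,[0,0,30],0],[-1,[-40,1,0],0],[-1,[-40,1,0],0],[-1,[-25,1,0],0],[-1,[0,0,0],0]]'

```text
t: 6.85
position: [0.4282, 0.39, 0.1822]
tcp_rot: [-2.229, 0.074, 2.128]
ft_force: [0.7, -0.6, -0.4]
grip_width: -0.0001
```

step_arm --series '[[-1,[8,0,-35],0],[-1,[0,0,-33],0],[-1,[12,0,0],0],[-1,[15,0,5],0],[-1,[15,-1,5],0],[-1,[15,-1,4],0],[-1,[15,-1,2],0],[-1,[15,-1,1],0],[-1,[0,0,0],0]]'

```text
t: 7.98
position: [0.5354, 0.3879, 0.1378]
tcp_rot: [-2.236, 0.067, 2.114]
ft_force: [0.4, 0.8, 0.7]
grip_width: 0.0
```

```bash
python3 - <<'E'
from h import *
D=grab_frame("side");zoom(D,300,130,90,70,"g_D",8)
st=read_state();print(st["position"],st["ft_force"],R.from_rotvec(st["tcp_rot"]).as_matrix().round(3)[:,0])
E
```

```text
[0.53472491 0.38787795 0.13762412] [ 0.21847604  0.19804493 -0.16610691] [ 0.056  0.012 -0.998]
```

View pics/g_D.png

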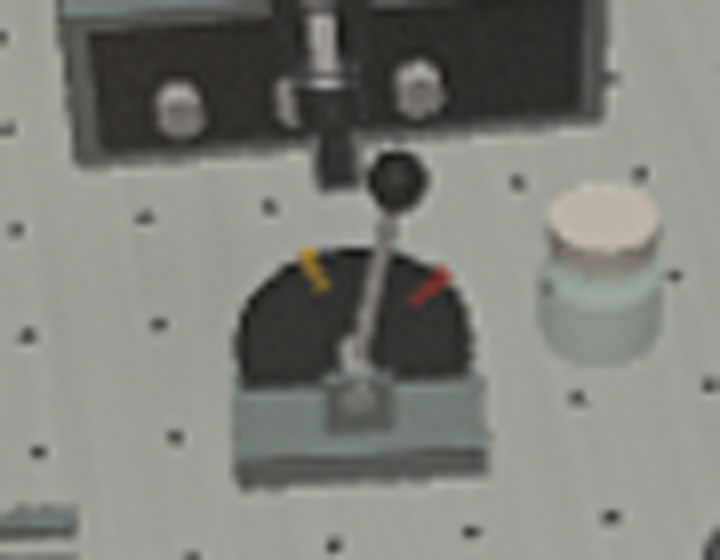

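step_arm --series '[[-1,[14,0,-4],0],[-1,[14,-1,-6],0],[-1,[12,-1,-8],0],[-1,[12,-1,-8],0],[-1,[10,0,-8],0],[-1,[8,0,-3],0],[-1,[5,0,0],0],[-1,[0,0,0],0]]'

```text
t: 9.02
position: [0.5906, 0.3856, 0.0975]
tcp_rot: [-2.181, 0.081, 2.179]
ft_force: [-0.1, -0.6, -0.1]
grip_width: 0.0001
```

```bash
python3 - <<'E'
from h import *
D=grab_frame("side");zoom(D,300,130,90,70,"g_D2",8)
st=read_state();print(st["position"],st["ft_force"],R.from_rotvec(st["tcp_rot"]).as_matrix().round(3)[:,0])
E
```

```text
[0.59092694 0.38549674 0.09723957] [-0.46355825  0.8718937   0.08901356] [ 0.002  0.003 -1.   ]
```

View pics/g_D2.png

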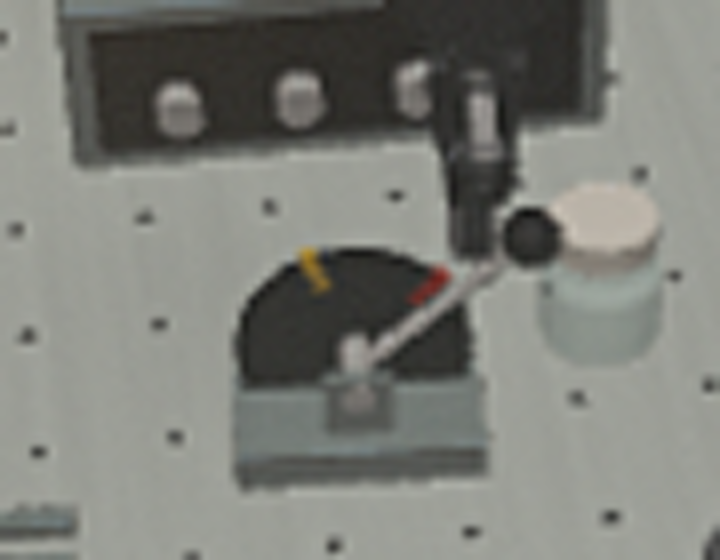

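step_arm --series '[[-1,[8,0,-3],0],[-1,[8,0,-2],0],[-1,[8,0,0],0]]'

```text
t: 9.45
position: [0.5912, 0.3855, 0.0968]
tcp_rot: [-2.121, 0.098, 2.246]
ft_force: [-19.0, 0.3, 10.1]
grip_width: -0.0001
```

```bash
python3 - <<'E'
from h import *
st=read_state();print(st["position"],st["ft_force"],R.from_rotvec(st["tcp_rot"]).as_matrix().round(3)[:,0])
D=grab_frame("side");zoom(D,300,130,90,70,"g_D3",8)
E
```

```text
[0.59124828 0.38548782 0.09681041] [-19.03942349   0.34654777  10.10889439] [-0.057 -0.007 -0.998]
```

View pics/g_D3.png

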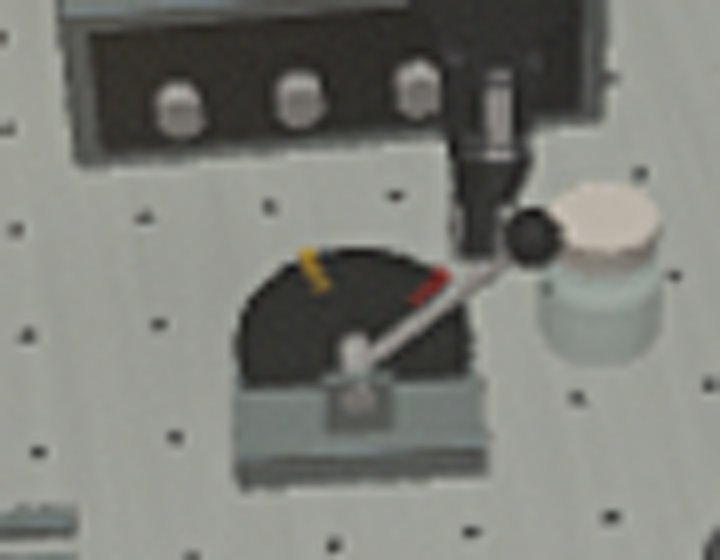

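The lever is at its stop: reaction force 19 N, no further motion, arm just past red. Retreating to look at the slides.

step_arm --series '[[-1,[-15,0,0],0],[-1,[-10,0,30],0],[-1,[-10,-10,50],0.05],[-1,[-30,-40,30],0.03],[-1,[-30,-50,20],0],[1,[-30,-50,10],0],[1,[-30,-50,0],0],[1,[0,-50,0],0],[1,[0,-30,0],0],[1,[0,0,0],0]]'

```text
t: 10.75
position: [0.4425, 0.0959, 0.2389]
tcp_rot: [2.176, -0.014, -2.252]
ft_force: [-0.5, 0.6, 0.1]
grip_width: 0.0856
```

```bash
python3 - <<'E'
from h import *
st=read_state();print(st["position"],st["ft_force"],R.from_rotvec(st["tcp_rot"]).as_matrix().round(3)[:,:2].T)
W=grab_frame("wrist");cv2.imwrite("pics/h_w.png",W["frame"])
S=grab_frame("scene");
for n in ["red","yellow","green"]:
  try:
    c,p,rr=slide(W,n,.01);cs,ps,_=slide(S,n,.01,(290,410,180,240))
    print(n,c.round(1),p.round(4),rr,"S",ps.round(4),"tri",tri([W,S],[c,cs]).round(4))
  except Exception as e: print(n,e)
E
```

```text
[0.44246085 0.09589084 0.23894523] [-0.52527768  0.56830051  0.14194227] [[-0.034 -0.013 -0.999]
 [ 0.001 -1.     0.013]]
red [389.7 163.1] [ 0.4454 -0.0028  0.01  ] ((444.5464172363281, -2.9347457885742188), (56.20503234863281, 40.46438980102539), 7.289839744567871) S [ 0.4442 -0.0038  0.01  ] tri [ 0.4457 -0.0029  0.0115]
yellow [293.4 168.5] [0.4385 0.1247 0.01  ] ((437.5614318847656, 124.51580810546875), (56.73198318481445, 41.06076431274414), 22.500289916992188) S [0.4365 0.1245 0.01  ] tri [0.4391 0.1246 0.0127]
green [215.3 169.9] [0.4368 0.228  0.01  ] ((435.91162109375, 227.96539306640625), (57.2169075012207, 41.61675262451172), 0.9342482089996338) S [0.4346 0.2277 0.01  ] tri [0.4374 0.2274 0.0127]
```

View pics/h_w.png

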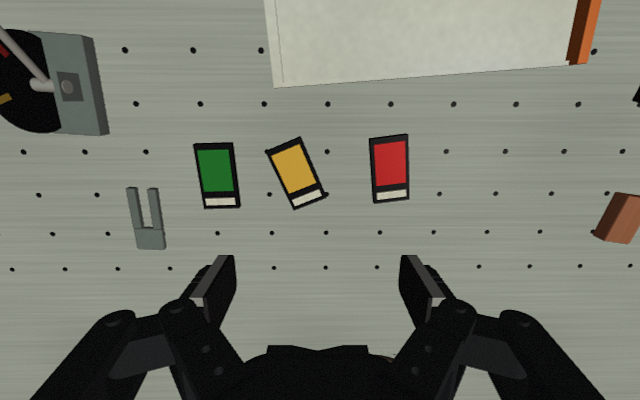

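```bash
cat >> h.py <<'E'
def outline(f,name,z=0.010,rect=None,size=(90,50),thr=60):
    """Fit the whole slide: dark frame round the window blob + window + label, hull -> rectangle on plane z (mm)."""
    c=[x for x in comps(cmask(f,name),30)]
    if rect: c=[x for x in c if rect[0]<x[1][0]<rect[1] and rect[2]<x[1][1]<rect[3]]
    st,ctr,m=max(c,key=lambda x:x[0][4])
    win=m.astype(np.uint8)
    near=cv2.dilate(win,np.ones((2*max(st[2],st[3])//2*2+1,)*2,np.uint8))
    dk=dark(f,thr)&near
    u=cv2.morphologyEx(((dk|win)>0).astype(np.uint8),cv2.MORPH_CLOSE,np.ones((3,3),np.uint8))
    lab=cv2.connectedComponents(u)[1];k=lab[int(ctr[1]),int(ctr[0])]
    cn=cv2.findContours((lab==k).astype(np.uint8),cv2.RETR_EXTERNAL,cv2.CHAIN_APPROX_NONE)[0]
    cn=max(cn,key=cv2.contourArea);cn=cv2.convexHull(cn)[:,0,:].astype(float)
    P=np.array([onz(f,a,b,z)[:2] for a,b in cn])*1000
    (cx,cy),(w,h),a=cv2.minAreaRect(P.astype(np.float32))
    if w<h: w,h,a=h,w,a+90
    # direct + x from label end to window
    wc=onz(f,ctr[0],ctr[1],z)[:2]*1000
    d=np.array([np.cos(np.radians(a)),np.sin(np.radians(a))])
    off=(wc-[cx,cy])@d
    if off<0: a+=180;off=-off
    a=(a+180)%360-180
    return dict(c=(round(cx,1),round(cy,1)),size=(round(w,1),round(h,1)),yaw=round(a,1),winoff=round(off,1),win=wc.round(1).tolist())
E
python3 - <<'E'
from h import *
W=grab_frame("wrist");S=grab_frame("scene")
for n in ["red","yellow","green"]:
    print(n,outline(W,n),outline(S,n,rect=(290,410,180,240),thr=35))
cv2.imwrite("pics/h_S.png",S["frame"])
# tray: S white region
m=((S["frame"].min(2)>95)&(hsv(S)[:,:,1]<40)).astype(np.uint8)
for st,c,k in comps(m,500): print(st,c)
E
```

```text
red {'c': (436.8, -2.9), 'size': (89.7, 50.1), 'yaw': 7.5, 'winoff': np.float64(8.6), 'win': [445.5, -2.8]} {'c': (449.8, -2.9), 'size': (69.4, 41.3), 'yaw': -171.8, 'winoff': np.float64(5.9), 'win': [444.0, -3.8]}
yellow {'c': (431.6, 119.8), 'size': (91.6, 53.2), 'yaw': 23.3, 'winoff': np.float64(8.3), 'win': [438.5, 124.7]} {'c': (441.7, 126.7), 'size': (70.2, 44.5), 'yaw': -160.3, 'winoff': np.float64(5.7), 'win': [436.5, 124.5]}
green {'c': (427.9, 226.3), 'size': (89.6, 51.0), 'yaw': 1.4, 'winoff': np.float64(9.1), 'win': [437.0, 228.1]} {'c': (438.6, 227.9), 'size': (72.8, 42.5), 'yaw': -178.2, 'winoff': np.float64(4.2), 'win': [434.4, 227.8]}
[     0     70    640    330 105562] [341.33864459 238.85603721]
[ 222  225   77   45 1212] [253.2689769  249.69306931]
```

step_arm --series '[[1,[30,-40,20],0],[1,[30,-40,20],0],[1,[30,-40,20],0],[1,[0,0,0],0],[1,[0,0,0],0]]'

```text
t: 11.58
position: [0.5355, -0.0184, 0.2983]
tcp_rot: [2.166, 0.007, -2.249]
ft_force: [0.6, -0.7, -0.0]
grip_width: 0.0856
```

```bash
python3 - <<'E'
from h import *
st=read_state();print(st["position"],R.from_rotvec(st["tcp_rot"]).as_matrix().round(3)[:,:2].T)
W=grab_frame("wrist");cv2.imwrite("pics/i_w.png",W["frame"])
E
```

```text
[ 0.53549074 -0.01840405  0.29830209] [[-0.037 -0.011 -0.999]
 [ 0.017 -1.     0.01 ]]
```

View pics/i_w.png

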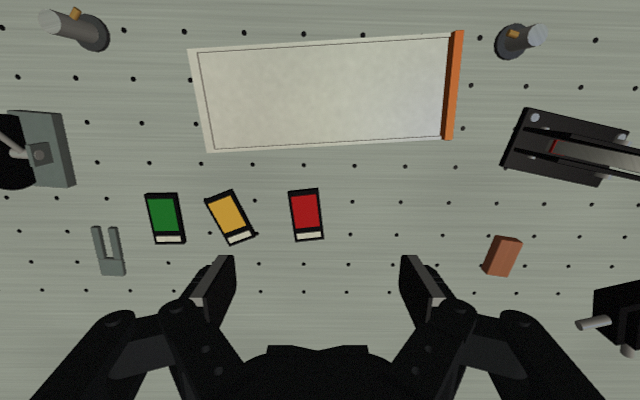

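```bash
python3 - <<'E'
from h import *
W=grab_frame("wrist")
zoom(W,450,85,60,120,"j1",5);zoom(W,205,100,60,120,"j2",5)
H=hsv(W);m=((H[:,:,0]>=3)&(H[:,:,0]<=17)&(H[:,:,1]>150)).astype(np.uint8);m[:,:430]=0;m[:,475:]=0;m[150:]=0
ys,xs=np.nonzero(m)
for v in range(30,142,10):
    r=xs[ys==v]; 
    if len(r): print(v,r.min(),r.max(),W["frame"][v,r.min():r.max()+1,2].tolist())
E
```

```text
40 449 462 [62, 66, 65, 62, 69, 143, 186, 182, 182, 181, 181, 183, 183, 167]
50 448 460 [60, 66, 66, 64, 69, 139, 187, 183, 182, 182, 183, 182, 185]
60 447 459 [57, 61, 67, 63, 66, 140, 189, 182, 182, 183, 183, 184, 184]
70 446 458 [56, 63, 63, 63, 67, 139, 188, 183, 183, 183, 183, 182, 187]
80 445 457 [59, 64, 65, 63, 64, 138, 188, 182, 183, 183, 182, 183, 186]
90 444 456 [73, 62, 65, 64, 64, 137, 187, 184, 182, 183, 183, 184, 186]
100 443 455 [76, 63, 66, 62, 61, 138, 188, 185, 183, 183, 183, 185, 187]
110 443 454 [62, 66, 65, 60, 137, 190, 184, 184, 184, 183, 184, 185]
120 441 453 [76, 63, 64, 63, 61, 135, 191, 184, 182, 184, 183, 183, 185]
130 441 452 [61, 65, 66, 59, 135, 187, 185, 184, 182, 184, 185, 180]
```

View pics/j1.png

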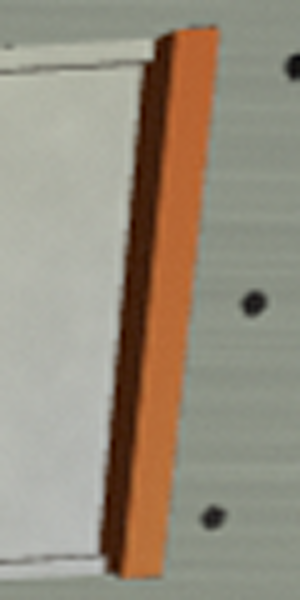

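View pics/j2.png

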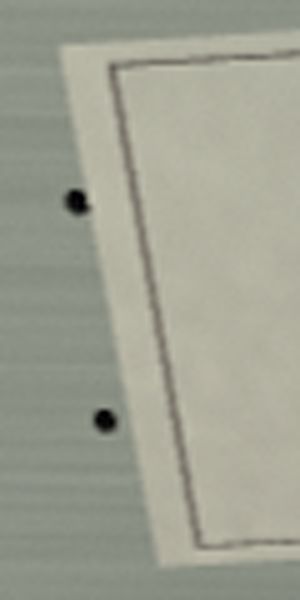

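```bash
python3 - <<'E'
from h import *
W=grab_frame("wrist");S=grab_frame("scene");D=grab_frame("side")
rf,rn,lf,ln=[onz(W,u,v,.004)[:2] for u,v in((448.3,37.5),(440.3,137),(197.6,53.2),(215,149.2))]
print(rf,rn,lf,ln)
print("len",np.linalg.norm(rf-lf),np.linalg.norm(rn-ln),"wid",np.linalg.norm(rf-rn),np.linalg.norm(lf-ln))
print("stop top", onz(W,453.8,40,.022),onz(W,444.8,130,.022), "bottom",onz(W,448.6,40,.004),onz(W,440.6,130,.004))
c=(rf+rn+lf+ln)/4;d=(lf+ln-rf-rn);d/=np.linalg.norm(d);print("c",c,"dir yaw",np.degrees(np.arctan2(d[1],d[0])), "stop yaw",np.degrees(np.arctan2(*(rf-rn)[::-1])))
for p in (rf,rn,lf,ln): print(proj(S,[*p,.004]).round(1),proj(D,[*p,.004]).round(1))
zoom(S,287,247,160,90,"k_S",5)
# height check: stop top-edge
p=np.array([*((rf+rn)/2),.022]);print(proj(D,p))
for n in ["red","yellow","green"]: print(n,outline(W,n))
E
```

```text
[ 0.69790038 -0.1953522 ] [ 0.56591976 -0.20662097] [0.6728008  0.14424395] [0.54240108 0.13459252]
len 0.34052243652793784 0.3420230621048662 wid 0.13246081800758425 0.13075639792833074
stop top [ 0.69193866 -0.1955422   0.022     ] [ 0.57811066 -0.20350848  0.022     ] bottom [ 0.69494243 -0.19628694  0.004     ] [ 0.57622008 -0.20534535  0.004     ]
c [ 0.61975551 -0.03078417] dir yaw 94.08469566535274 stop yaw 4.88019297352024
[220.2 257.3] [388.7 287.6]
[236.1 221.1] [339.8 298.8]
[345.9 276.7] [351.1 193.9]
[351.9 238. ] [310.7 200.9]
[365.18713207 289.64020104]
red {'c': (437.7, -3.9), 'size': (91.0, 48.9), 'yaw': 7.4, 'winoff': np.float64(7.9), 'win': [445.5, -2.9]}
yellow {'c': (432.7, 117.9), 'size': (91.6, 55.6), 'yaw': 22.8, 'winoff': np.float64(8.0), 'win': [438.5, 124.8]}
green {'c': (429.0, 225.2), 'size': (90.8, 52.7), 'yaw': 1.4, 'winoff': np.float64(8.1), 'win': [437.1, 228.1]}
```

View pics/k_S.png

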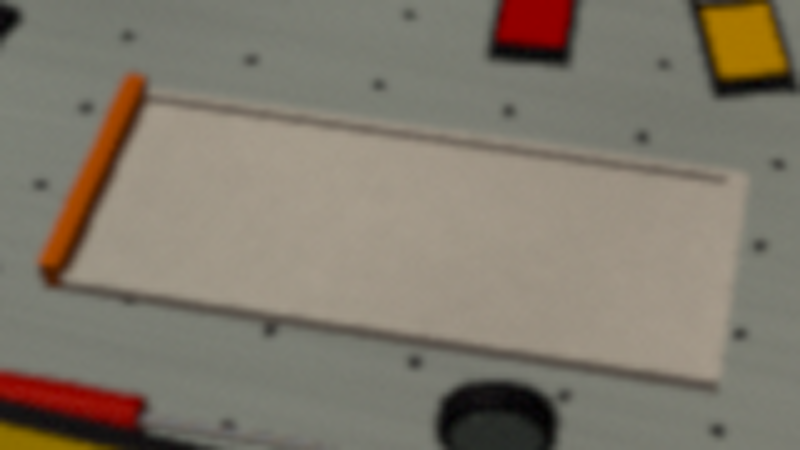

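The view confirms the tray: inner length 340 to 342, width 131 to 132, tray centre (0.620,-0.031), yaw 94.2°. I'm picking red at (437,-3), yaw 7.4°.

step_arm --series '[[0.7,[-33,5,-50],0.11],[0.7,[-33,5,-50],0],[0.7,[-32,5,-50],0],[0.7,[0,0,-45],0],[0.7,[0,0,-40],0],[0.7,[0,0,0],0],[0.7,[0,0,0],0]]'

```text
t: 12.7
position: [0.432, 0.0007, 0.0608]
tcp_rot: [2.112, 0.132, -2.175]
ft_force: [1.0, -0.3, 0.3]
grip_width: 0.0727
```

```bash
python3 - <<'E'
from h import *
st=read_state();M=R.from_rotvec(st["tcp_rot"]).as_matrix();print(st["position"],M.round(3)[:,:2].T,np.degrees(np.arctan2(M[1,1],M[0,1])),st["grip_width"])
W=grab_frame("wrist");cv2.imwrite("pics/l_w.png",W["frame"])
E
```

```text
[0.43195178 0.00067374 0.0607878 ] [[-0.028 -0.016 -0.999]
 [ 0.137 -0.991  0.012]] -82.12828435629082 0.07271645535426781
```

View pics/l_w.png

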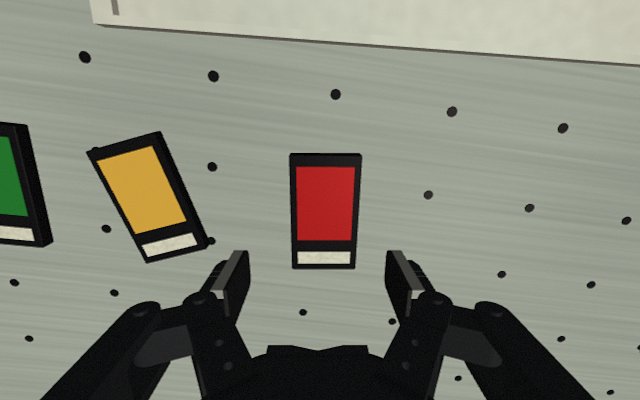

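step_arm --series '[[0.7,[5,-4,-20],0],[0.7,[0,0,-20],0],[0.7,[0,0,-12],0],[0.7,[0,0,-5],0],[0.7,[0,0,0],0]]'

```text
t: 13.38
position: [0.4464, -0.0041, 0.0107]
tcp_rot: [2.13, 0.129, -2.154]
ft_force: [-0.5, 0.2, 0.5]
grip_width: 0.0722
```

step_arm --series '[[0.7,[-8,0,-5],0],[0.7,[0,0,-3],0],[0.7,[0,0,0],0]]'

```text
t: 13.75
position: [0.4386, -0.0041, 0.0032]
tcp_rot: [2.132, 0.129, -2.152]
ft_force: [-0.4, -0.3, 0.8]
grip_width: 0.073
```

step_arm --series '[[0.7,[-1,0,-3],0],[0.7,[0,0,0],0],[-1,[0,0,0],0],[-1,[0,0,0],0],[-1,[0,0,0],0],[-1,[0,0,0],0]]'

```text
t: 14.5
position: [0.438, -0.0041, 0.0006]
tcp_rot: [2.133, 0.129, -2.152]
ft_force: [0.1, -0.9, -1.3]
grip_width: 0.0481
```

step_arm --series '[[-1,[0,0,15],0],[-1,[0,0,25],0],[-1,[0,0,30],0],[-1,[0,0,20],0],[-1,[0,0,0],0]]'

```text
t: 15.12
position: [0.4375, -0.004, 0.0957]
tcp_rot: [2.133, 0.129, -2.151]
ft_force: [-0.4, 0.4, -0.8]
grip_width: 0.0483
```

```bash
cat >> h.py <<'E'
def stp():
    st=read_state();M=R.from_rotvec(st["tcp_rot"]).as_matrix()
    print("t",round(st["t"],2),"pos",st["position"].round(4),"fing",M[:,0].round(3),"jawyaw",round(float(np.degrees(np.arctan2(M[1,1],M[0,1]))),1),"jawz",round(M[2,1],3),"w",round(st["grip_width"],4),"F",st["ft_force"].round(1))
    return st
E
python3 - <<'E'
from h import *
stp()
W=grab_frame("wrist");cv2.imwrite("pics/m_w.png",W["frame"])
D=grab_frame("side");cv2.imwrite("pics/m_d.png",D["frame"])
E
```

```text
t 15.12 pos [ 0.4375 -0.004   0.0957] fing [-0.007 -0.018 -1.   ] jawyaw -82.1 jawz 0.017 w 0.0483 F [-0.4  0.4 -0.8]
```

View pics/m_w.png

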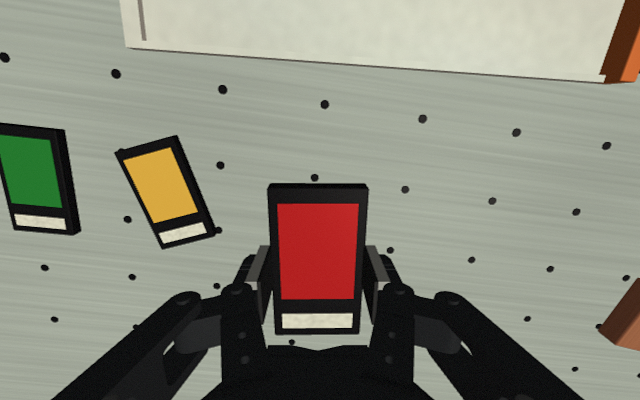

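View pics/m_d.png

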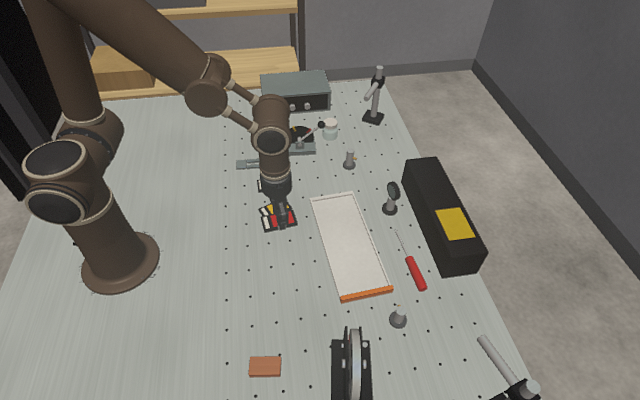

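step_arm --series '[[-1,[21,-16,2],0.167],[-1,[21,-16,2],0.167],[-1,[21,-16,0],0.167],[-1,[21,-16,0],0.167],[-1,[21,-16,0],0.167],[-1,[21,-16,0],0.167],[-1,[21,-16,0],0.167],[-1,[21,-16,0],0.167],[-1,[21,-16,0],0.167],[-1,[0,0,0],0],[-1,[0,0,0],0]]'

```text
t: 16.6
position: [0.6148, -0.1487, 0.0785]
tcp_rot: [1.101, 1.258, -1.142]
ft_force: [-0.5, 0.5, -0.4]
grip_width: 0.0481
```

```bash
python3 - <<'E'
from h import *
stp()
W=grab_frame("wrist");cv2.imwrite("pics/n_w.png",W["frame"])
E
```

```text
t 16.6 pos [ 0.6148 -0.1487  0.0785] fing [-0.013 -0.021 -1.   ] jawyaw 6.7 jawz -0.015 w 0.0481 F [-0.5  0.5 -0.4]
```

View pics/n_w.png

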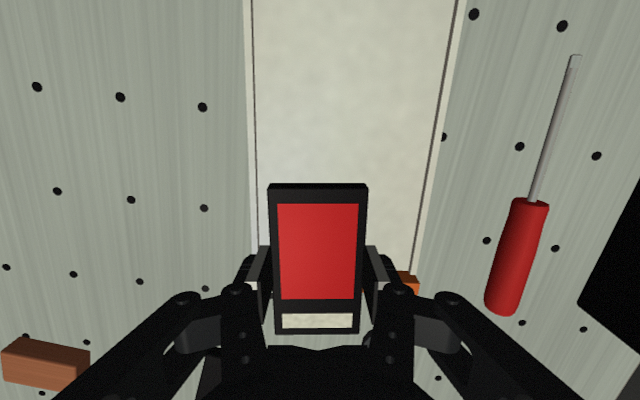

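step_arm --series '[[-1,[10,-2,-15],-0.044],[-1,[4,0,-20],0],[-1,[0,0,-15],0],[-1,[0,0,0],0],[-1,[0,0,0],0]]'

```text
t: 17.27
position: [0.6251, -0.1479, 0.0249]
tcp_rot: [1.132, 1.244, -1.178]
ft_force: [-0.2, -0.6, -0.9]
grip_width: 0.0486
```

```bash
python3 - <<'E'
from h import *
stp()
W=grab_frame("wrist");cv2.imwrite("pics/o_w.png",W["frame"])
S=grab_frame("scene");zoom(S,270,235,130,90,"o_S",6)
E
```

```text
t 17.27 pos [ 0.6251 -0.1479  0.0249] fing [-0.019 -0.019 -1.   ] jawyaw 4.2 jawz -0.02 w 0.0486 F [-0.2 -0.6 -0.9]
```

View pics/o_w.png

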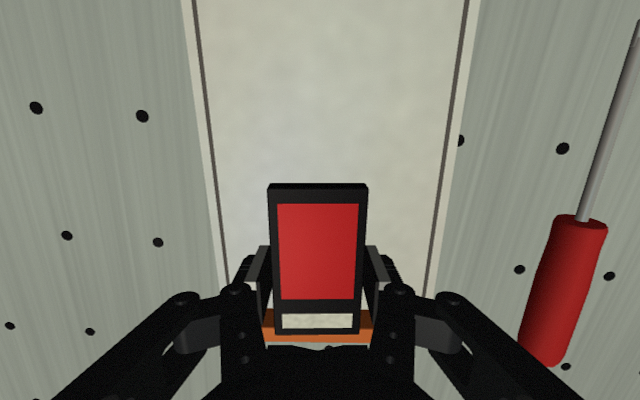

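View pics/o_S.png

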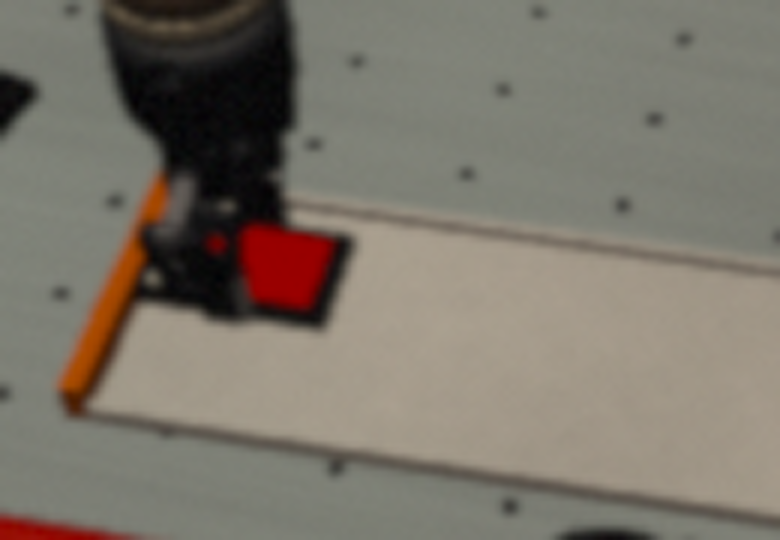

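step_arm --series '[[-1,[4,0,-9],0],[-1,[0,0,-8],0],[-1,[0,0,0],0]]'

```text
t: 17.75
position: [0.6305, -0.1484, 0.0084]
tcp_rot: [1.133, 1.241, -1.176]
ft_force: [-0.5, -0.7, -1.5]
grip_width: 0.0478
```

```bash
python3 - <<'E'
from h import *
stp()
E
```

```text
t 17.75 pos [ 0.6305 -0.1484  0.0084] fing [-0.016 -0.02  -1.   ] jawyaw 4.2 jawz -0.017 w 0.0478 F [-0.5 -0.7 -1.5]
```

step_arm --series '[[-1,[-1,-4,-2],0],[-1,[0,-3,0],0],[-1,[0,-3,0],0]]'

```text
t: 18.12
position: [0.629, -0.1542, 0.0059]
tcp_rot: [1.14, 1.247, -1.175]
ft_force: [1.9, 12.0, 0.8]
grip_width: 0.0479
```

```bash
python3 - <<'E'
from h import *
stp()
E
```

```text
t 18.12 pos [ 0.629  -0.1542  0.0059] fing [-0.018 -0.012 -1.   ] jawyaw 4.1 jawz -0.018 w 0.0479 F [ 1.9 12.   0.8]
```

Contact with the stop: 12 N at y = -0.154, as predicted. Releasing.

step_arm --series '[[0.5,[0,0,0],0],[0.5,[0,0,0],0],[0.5,[0,0,0],0],[0.5,[0,0,20],0],[0.5,[0,0,40],0],[0.5,[0,20,50],0],[0.7,[0,30,40],0],[0.7,[0,0,0],0]]'

```text
t: 19.12
position: [0.6308, -0.1059, 0.1677]
tcp_rot: [1.143, 1.238, -1.172]
ft_force: [0.7, 0.9, -0.7]
grip_width: 0.0724
```

```bash
python3 - <<'E'
from h import *
stp()
W=grab_frame("wrist");cv2.imwrite("pics/p_w.png",W["frame"])
for z in(.014,): print(outline(W,"red",z))
E
```

```text
t 19.12 pos [ 0.6308 -0.1059  0.1677] fing [-0.01  -0.015 -1.   ] jawyaw 3.9 jawz -0.011 w 0.0724 F [ 0.7  0.9 -0.7]
{'c': (628.0, -153.8), 'size': (92.4, 49.7), 'yaw': 94.2, 'winoff': np.float64(8.6), 'win': [628.1, -145.2]}
```

View pics/p_w.png

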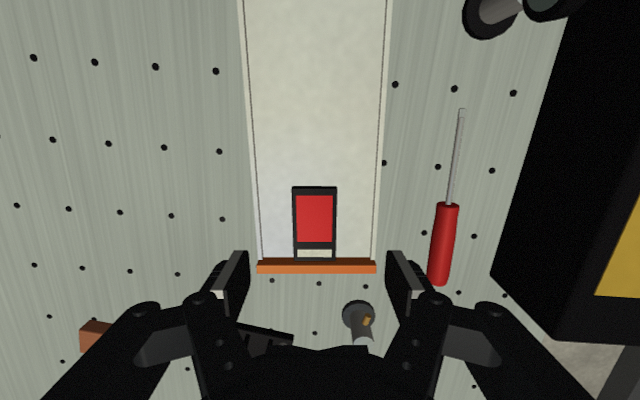

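step_arm --series '[[0.7,[-24,28,3],-0.155],[0.7,[-24,28,3],-0.155],[0.7,[-24,28,3],-0.155],[0.7,[-24,28,3],-0.155],[0.7,[-24,28,3],-0.155],[0.7,[-24,28,3],-0.155],[0.7,[-24,28,3],-0.155],[0.7,[-24,28,3],-0.155],[0.7,[0,0,0],0],[0.7,[0,0,0],0]]'

```text
t: 20.42
position: [0.4226, 0.1136, 0.1789]
tcp_rot: [2.0, 0.378, -2.076]
ft_force: [0.4, -0.4, -0.3]
grip_width: 0.0723
```

```bash
python3 - <<'E'
from h import *
stp()
W=grab_frame("wrist");cv2.imwrite("pics/q_w.png",W["frame"])
for n in["yellow","green"]:
    print(n,outline(W,n))
E
```

```text
t 20.43 pos [0.4226 0.1136 0.1789] fing [-0.039  0.011 -0.999] jawyaw -70.0 jawz -0.024 w 0.0723 F [ 0.4 -0.4 -0.3]
yellow {'c': (430.9, 120.9), 'size': (91.2, 51.6), 'yaw': 23.6, 'winoff': np.float64(8.5), 'win': [438.5, 124.9]}
green {'c': (427.5, 226.7), 'size': (89.4, 50.3), 'yaw': 1.3, 'winoff': np.float64(9.4), 'win': [436.9, 228.2]}
```

View pics/q_w.png

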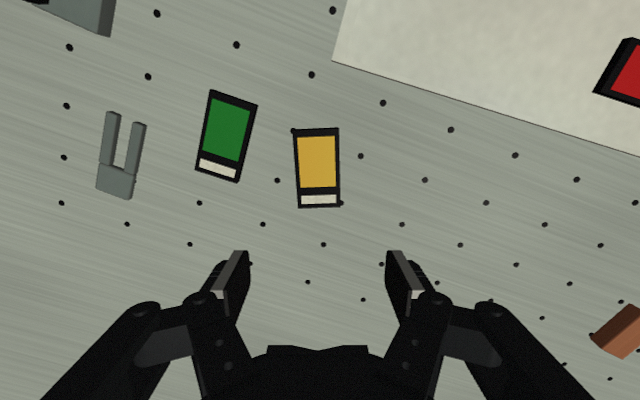

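step_arm --series '[[0.7,[4,5,-30],0.045],[0.7,[4,3,-35],0],[0.7,[0,0,-35],0],[0.7,[0,0,-30],0],[0.7,[0,0,-20],0],[0.7,[0,0,0],0],[0.7,[0,0,0],0]]'

```text
t: 21.35
position: [0.4374, 0.1158, 0.0242]
tcp_rot: [1.978, 0.414, -2.047]
ft_force: [-1.0, 0.8, 0.2]
grip_width: 0.0727
```

```bash
python3 - <<'E'
from h import *
stp()
E
```

```text
t 21.35 pos [0.4374 0.1158 0.0242] fing [-0.036  0.008 -0.999] jawyaw -67.6 jawz -0.021 w 0.0727 F [-1.   0.8  0.2]
```

step_arm --series '[[0.7,[-7,6,-6],0],[0.7,[0,0,-8],0],[0.7,[0,0,-5],0],[0.7,[0,0,0],0]]'

```text
t: 21.85
position: [0.432, 0.1224, 0.0061]
tcp_rot: [1.983, 0.414, -2.042]
ft_force: [-0.1, 0.1, -1.0]
grip_width: 0.0725
```

```bash
python3 - <<'E'
from h import *
stp()
W=grab_frame("wrist");cv2.imwrite("pics/r_w.png",W["frame"])
E
```

```text
t 21.85 pos [0.432  0.1224 0.0061] fing [-0.031  0.009 -0.999] jawyaw -67.6 jawz -0.02 w 0.0725 F [-0.1  0.1 -1. ]
```

View pics/r_w.png

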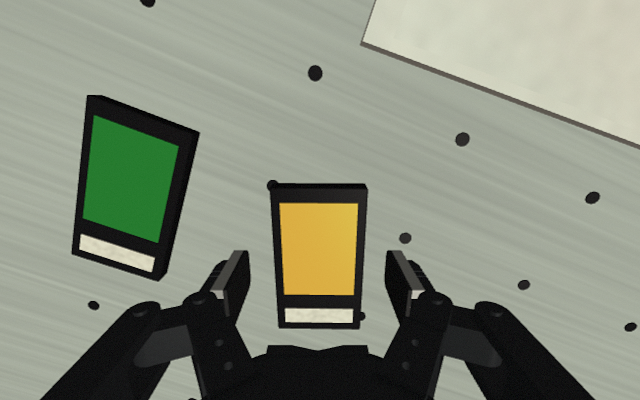

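step_arm --series '[[0.7,[-1,-1,-5],0],[0.7,[0,0,0],0],[-1,[0,0,0],0],[-1,[0,0,0],0],[-1,[0,0,0],0],[-1,[0,0,0],0]]'

```text
t: 22.65
position: [0.4321, 0.1215, 0.0017]
tcp_rot: [1.985, 0.414, -2.04]
ft_force: [0.5, 0.2, -0.6]
grip_width: 0.0477
```

```bash
python3 - <<'E'
from h import *
stp()
E
```

```text
t 22.65 pos [0.4321 0.1215 0.0017] fing [-0.029  0.009 -1.   ] jawyaw -67.6 jawz -0.02 w 0.0477 F [ 0.5  0.2 -0.6]
```

step_arm --series '[[-1,[0,0,15],0],[-1,[0,0,25],0],[-1,[0,0,30],0],[-1,[0,0,20],0],[-1,[24,-27,2],0.157],[-1,[24,-27,2],0.157],[-1,[24,-27,2],0.157],[-1,[24,-27,2],0.157],[-1,[24,-27,2],0.157],[-1,[24,-27,0],0.157],[-1,[24,-27,0],0.157],[-1,[24,-27,0],0.157],[-1,[0,0,0],0],[-1,[0,0,0],0]]'

```text
t: 24.4
position: [0.6289, -0.1014, 0.1165]
tcp_rot: [1.1, 1.254, -1.14]
ft_force: [-0.2, -0.2, -0.6]
grip_width: 0.0476
```

```bash
python3 - <<'E'
from h import *
stp()
W=grab_frame("wrist");cv2.imwrite("pics/s_w.png",W["frame"])
E
```

```text
t 24.4 pos [ 0.6289 -0.1014  0.1165] fing [-0.009 -0.023 -1.   ] jawyaw 6.8 jawz -0.012 w 0.0476 F [-0.2 -0.2 -0.6]
```

View pics/s_w.png

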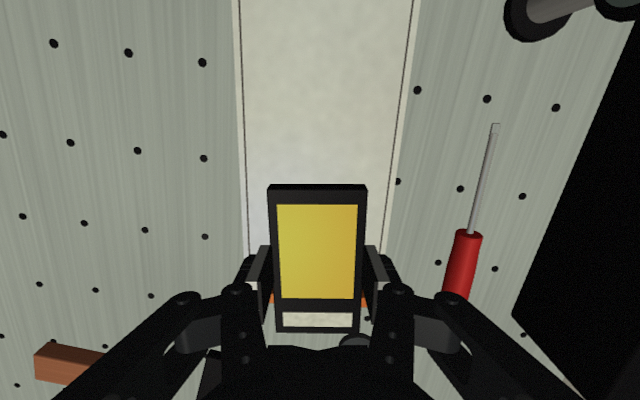

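step_arm --series '[[-1,[-4,7,-25],-0.045],[-1,[0,0,-25],0],[-1,[0,0,-20],0],[-1,[0,0,0],0],[-1,[0,0,0],0]]'

```text
t: 25.08
position: [0.6232, -0.0905, 0.0469]
tcp_rot: [1.134, 1.234, -1.173]
ft_force: [0.0, -0.6, 0.2]
grip_width: 0.0477
```

```bash
python3 - <<'E'
from h import *
stp()
E
```

```text
t 25.07 pos [ 0.6232 -0.0905  0.0469] fing [-0.009 -0.023 -1.   ] jawyaw 4.2 jawz -0.011 w 0.0477 F [ 0.  -0.6  0.2]
```

step_arm --series '[[-1,[1,-3,-12],0],[-1,[0,0,-10],0],[-1,[0,0,-5],0],[-1,[0,0,0],0]]'

```text
t: 25.58
position: [0.6257, -0.0942, 0.0198]
tcp_rot: [1.135, 1.231, -1.172]
ft_force: [0.9, 0.2, -0.7]
grip_width: 0.0475
```

```bash
python3 - <<'E'
from h import *
stp()
S=grab_frame("scene");zoom(S,270,235,130,90,"t_S",6)
D=grab_frame("side");zoom(D,350,250,130,100,"t_D",6)
E
```

```text
t 25.57 pos [ 0.6257 -0.0942  0.0198] fing [-0.006 -0.023 -1.   ] jawyaw 4.2 jawz -0.008 w 0.0475 F [ 0.9  0.2 -0.7]
```

View pics/t_S.png

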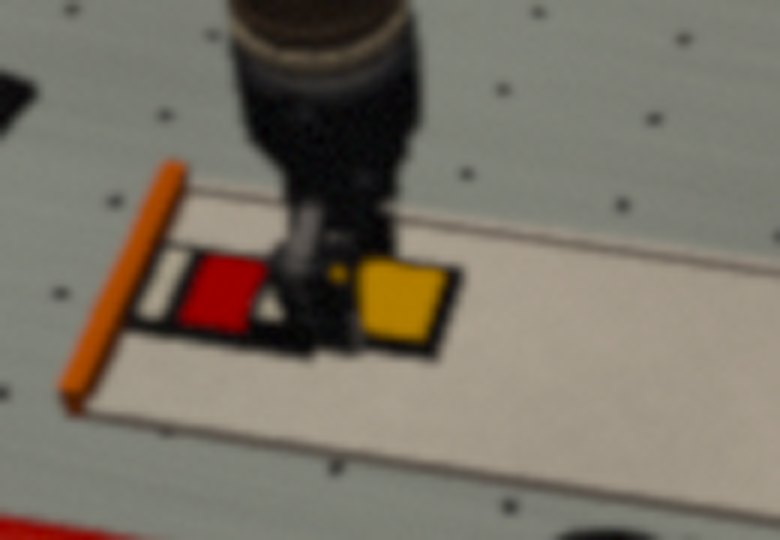

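View pics/t_D.png

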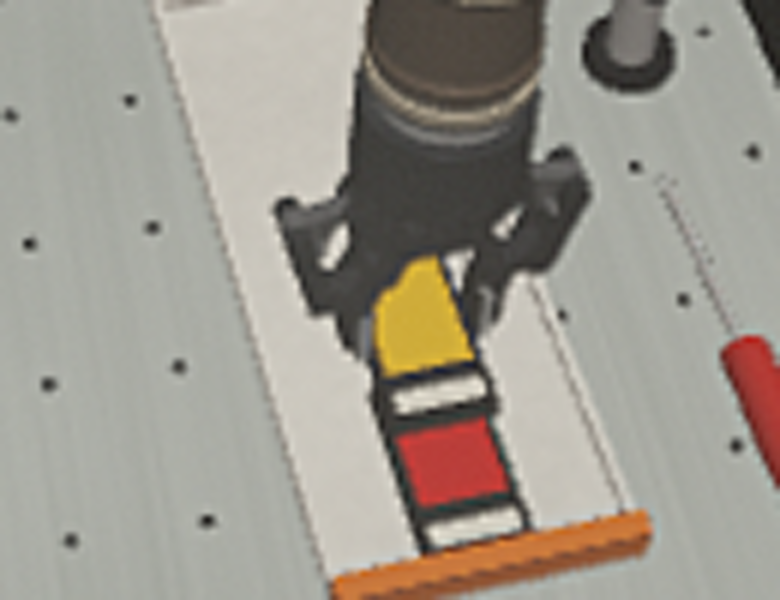

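step_arm --series '[[-1,[-1,0,-2],0],[-1,[0,0,0],0],[0.2,[0,0,0],0],[0.2,[0,0,0],0],[0.5,[0,0,0],0],[0.5,[0,0,20],0],[0.5,[0,0,40],0],[0.5,[0,20,50],0],[0.7,[0,30,40],0],[0.7,[0,0,0],0]]'

```text
t: 26.92
position: [0.627, -0.0436, 0.1801]
tcp_rot: [1.139, 1.223, -1.166]
ft_force: [0.8, -0.3, -0.5]
grip_width: 0.0726
```

```bash
python3 - <<'E'
from h import *
stp()
W=grab_frame("wrist");cv2.imwrite("pics/u_w.png",W["frame"])
for z in(.014,): print(outline(W,"yellow",.02))
c,p,r=slide(W,"red",.014);print("red win",p,r)
c,p,r=slide(W,"yellow",.018);print("yel win",p,r)
E
```

```text
t 26.93 pos [ 0.627  -0.0436  0.1801] fing [ 0.002 -0.024 -1.   ] jawyaw 4.1 jawz 0.001 w 0.0726 F [ 0.8 -0.3 -0.5]
{'c': (946.2, -167.3), 'size': (382.1, 275.6), 'yaw': -85.9, 'winoff': np.float64(10.1), 'win': [1007.6, -173.1]}
red win [ 0.62939727 -0.16081436  0.014     ] ((629.1729125976562, -160.401123046875), (39.34615707397461, 26.21462631225586), 4.0066375732421875)
yel win [ 1.01014651 -0.17450862  0.018     ] ((1020.9642944335938, -171.84683227539062), (152.36248779296875, 107.5397720336914), 89.92160034179688)
```

View pics/u_w.png

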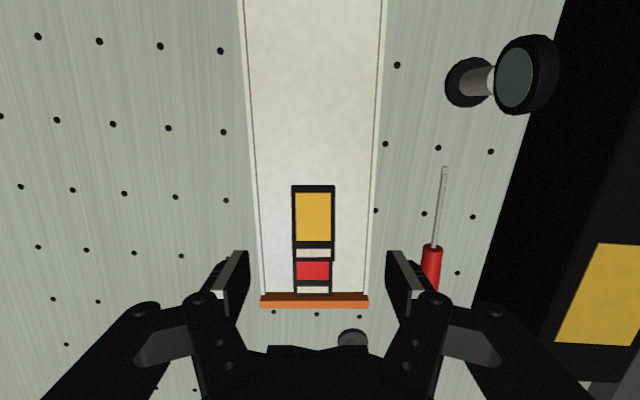

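```bash
python3 - <<'E'
from h import *
W=grab_frame("wrist")
r=(280,350,170,260)
print(outline(W,"yellow",.018,r)); print(slide(W,"yellow",.018,r))
zoom(W,315,245,90,130,"u_z",5)
S=grab_frame("scene");print(slide(S,"yellow",.018,(230,350,210,260)))
E
```

```text
{'c': (626.8, -116.7), 'size': (136.6, 49.6), 'yaw': 94.1, 'winoff': np.float64(31.0), 'win': [624.8, -85.8]}
(array([314.57840322, 216.31705916]), array([ 0.62477079, -0.08582659,  0.018     ]), ((624.5945434570312, -86.35678100585938), (41.34965515136719, 59.46841049194336), 4.091541767120361))
(array([267.33579336, 240.80811808]), array([ 0.6227374 , -0.08718614,  0.018     ]), ((622.4263305664062, -87.01700592041016), (63.51179504394531, 42.551788330078125), 87.6930160522461))
```

View pics/u_z.png

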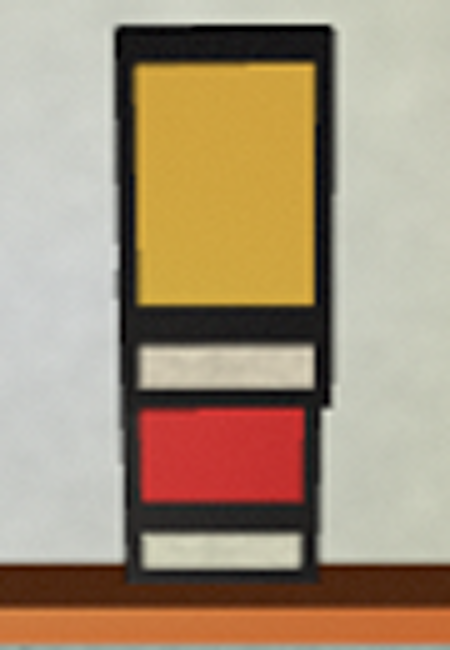

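step_arm --series '[[0.7,[-20,27,2],-0.162],[0.7,[-20,27,2],-0.162],[0.7,[-20,27,2],-0.162],[0.7,[-20,27,2],-0.162],[0.7,[-20,27,2],-0.162],[0.7,[-20,27,2],-0.162],[0.7,[-20,27,2],-0.162],[0.7,[-20,27,2],-0.162],[0.7,[-20,27,2],-0.162],[0.7,[-20,27,2],-0.162],[0.7,[0,0,0],0],[0.7,[0,0,0],0]]'

```text
t: 28.58
position: [0.4003, 0.2184, 0.1692]
tcp_rot: [-2.118, 0.024, 2.251]
ft_force: [0.3, 1.3, -0.5]
grip_width: 0.0725
```

```bash
python3 - <<'E'
from h import *
stp()
W=grab_frame("wrist");cv2.imwrite("pics/v_w.png",W["frame"])
print(outline(W,"green"),slide(W,"green")[2])
E
```

```text
t 28.57 pos [0.4003 0.2184 0.1692] fing [-0.06   0.027 -0.998] jawyaw -92.7 jawz -0.024 w 0.0725 F [ 0.3  1.3 -0.5]
{'c': (427.3, 227.6), 'size': (89.2, 49.0), 'yaw': 1.5, 'winoff': np.float64(9.7), 'win': [437.0, 227.9]} ((435.7261047363281, 227.977783203125), (57.07979202270508, 41.29544448852539), 1.3885715007781982)
```

View pics/v_w.png

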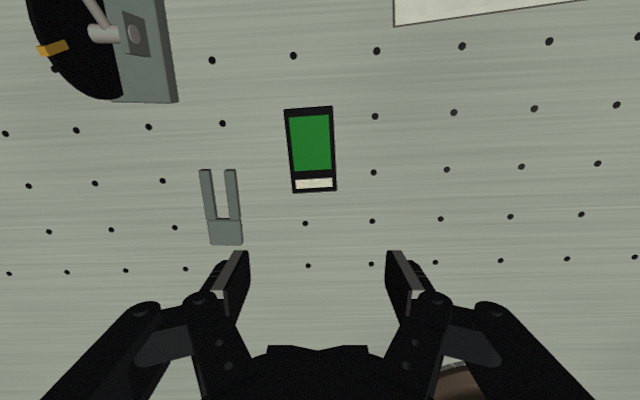

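step_arm --series '[[0.7,[10,5,-30],0.073],[0.7,[10,4,-35],0],[0.7,[0,0,-35],0],[0.7,[0,0,-25],0],[0.7,[0,0,-15],0],[0.7,[0,0,0],0],[0.7,[0,0,0],0]]'

```text
t: 29.5
position: [0.4267, 0.2225, 0.0249]
tcp_rot: [2.154, 0.051, -2.285]
ft_force: [0.0, 0.4, 0.2]
grip_width: 0.0724
```

```bash
python3 - <<'E'
from h import *
stp()
E
```

```text
t 29.5 pos [0.4267 0.2225 0.0249] fing [-0.059  0.022 -0.998] jawyaw -88.7 jawz -0.023 w 0.0724 F [0.  0.4 0.2]
```

step_arm --series '[[0.7,[1,5,-7],0],[0.7,[0,0,-8],0],[0.7,[0,0,-6],0],[0.7,[0,0,0],0]]'

```text
t: 30.0
position: [0.4298, 0.2288, 0.0048]
tcp_rot: [2.16, 0.054, -2.28]
ft_force: [0.5, -0.9, 0.1]
grip_width: 0.0727
```

```bash
python3 - <<'E'
from h import *
stp()
W=grab_frame("wrist");cv2.imwrite("pics/w_w.png",W["frame"])
E
```

```text
t 30.0 pos [0.4298 0.2288 0.0048] fing [-0.054  0.024 -0.998] jawyaw -88.6 jawz -0.025 w 0.0727 F [ 0.5 -0.9  0.1]
```

View pics/w_w.png

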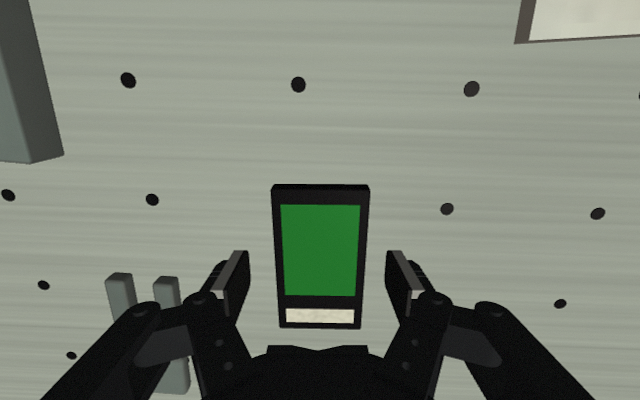

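step_arm --series '[[0.7,[-1,-1,-4],0],[0.7,[0,0,0],0],[-1,[0,0,0],0],[-1,[0,0,0],0],[-1,[0,0,0],0],[-1,[0,0,0],0]]'

```text
t: 30.8
position: [0.4297, 0.228, 0.0015]
tcp_rot: [-2.162, -0.055, 2.278]
ft_force: [0.4, 0.4, 0.6]
grip_width: 0.0478
```

```bash
python3 - <<'E'
from h import *
stp()
E
```

```text
t 30.8 pos [0.4297 0.228  0.0015] fing [-0.053  0.024 -0.998] jawyaw -88.6 jawz -0.026 w 0.0478 F [0.4 0.4 0.6]
```

step_arm --series '[[-1,[0,0,15],0],[-1,[0,0,25],0],[-1,[0,0,30],0],[-1,[0,0,20],0],[-1,[19,-26,2],0.162],[-1,[19,-26,2],0.162],[-1,[19,-26,2],0.162],[-1,[19,-26,2],0.162],[-1,[19,-26,2],0.162],[-1,[19,-26,0],0.162],[-1,[19,-26,0],0.162],[-1,[19,-26,0],0.162],[-1,[19,-26,0],0.162],[-1,[19,-26,0],0.162],[-1,[0,0,0],0],[-1,[0,0,0],0]]'

```text
t: 32.8
position: [0.6246, -0.0401, 0.1182]
tcp_rot: [1.073, 1.243, -1.15]
ft_force: [-0.6, 0.8, -0.3]
grip_width: 0.0478
```

```bash
python3 - <<'E'
from h import *
stp()
W=grab_frame("wrist");cv2.imwrite("pics/x_w.png",W["frame"])
E
```

```text
t 32.8 pos [ 0.6246 -0.0401  0.1182] fing [-0.013 -0.049 -0.999] jawyaw 7.2 jawz -0.019 w 0.0478 F [-0.6  0.8 -0.3]
```

View pics/x_w.png

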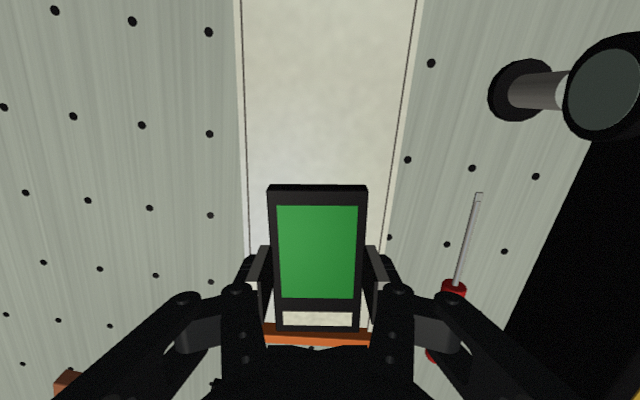

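step_arm --series '[[-1,[-4,6,-25],-0.052],[-1,[0,0,-25],0],[-1,[0,0,-15],0],[-1,[0,0,0],0],[-1,[0,0,0],0]]'

```text
t: 33.48
position: [0.6196, -0.0301, 0.0539]
tcp_rot: [1.112, 1.22, -1.188]
ft_force: [-0.6, 0.3, -1.3]
grip_width: 0.0481
```

```bash
python3 - <<'E'
from h import *
stp()
E
```

```text
t 33.48 pos [ 0.6196 -0.0301  0.0539] fing [-0.014 -0.048 -0.999] jawyaw 4.2 jawz -0.017 w 0.0481 F [-0.6  0.3 -1.3]
```

step_arm --series '[[-1,[1,-4,-12],0],[-1,[0,0,-10],0],[-1,[0,0,-6],0],[-1,[0,0,0],0]]'

```text
t: 33.98
position: [0.622, -0.0347, 0.0256]
tcp_rot: [1.114, 1.217, -1.187]
ft_force: [1.9, 0.1, -1.1]
grip_width: 0.0479
```

```bash
python3 - <<'E'
from h import *
stp()
D=grab_frame("side");zoom(D,345,240,130,100,"y_D",6)
E
```

```text
t 33.98 pos [ 0.622  -0.0347  0.0256] fing [-0.011 -0.048 -0.999] jawyaw 4.2 jawz -0.015 w 0.0479 F [ 1.9  0.1 -1.1]
```

View pics/y_D.png

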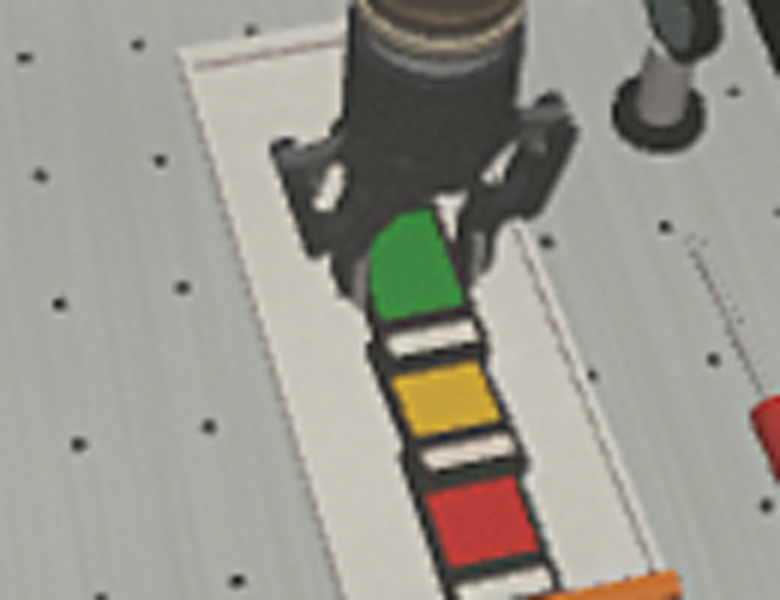

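step_arm --series '[[-1,[-1,1,-2],0],[-1,[0,0,0],0],[0.2,[0,0,0],0],[0.2,[0,0,0],0],[0.5,[0,0,0],0],[0.5,[0,0,20],0],[0.5,[0,0,40],0],[0.5,[0,10,50],0],[0.7,[0,10,40],0],[0.7,[0,0,0],0]]'

```text
t: 35.28
position: [0.623, -0.0134, 0.1858]
tcp_rot: [1.117, 1.21, -1.181]
ft_force: [-0.1, 0.1, -0.7]
grip_width: 0.0726
```

```bash
python3 - <<'E'
from h import *
stp()
W=grab_frame("wrist");zoom(W,315,260,140,160,"z_z",5)
S=grab_frame("scene");cv2.imwrite("pics/z_S.png",S["frame"])
for n,z in(("red",.014),("yellow",.018),("green",.018)): print(n,slide(W,n,z,(280,350,150,330))[1:],slide(S,n,z,(220,350,205,260))[1])
E
```

```text
t 35.27 pos [ 0.623  -0.0134  0.1858] fing [-0.003 -0.049 -0.999] jawyaw 4.2 jawz -0.006 w 0.0726 F [-0.1  0.1 -0.7]
red (array([ 0.62945681, -0.16169661,  0.014     ]), ((629.337158203125, -161.56051635742188), (39.78371047973633, 25.400856018066406), 4.379591464996338)) [ 0.6289481  -0.15948368  0.014     ]
yellow (array([ 0.62586278, -0.10006747,  0.018     ]), ((625.8020629882812, -100.3782958984375), (41.20574951171875, 34.89577102661133), 4.350668907165527)) [ 0.62214249 -0.09950333  0.018     ]
green (array([ 0.62087937, -0.02510715,  0.018     ]), ((621.58740234375, -26.234054565429688), (41.58857727050781, 59.69335174560547), 2.7819175720214844)) [ 0.620258   -0.02608304  0.018     ]
```

View pics/z_z.png

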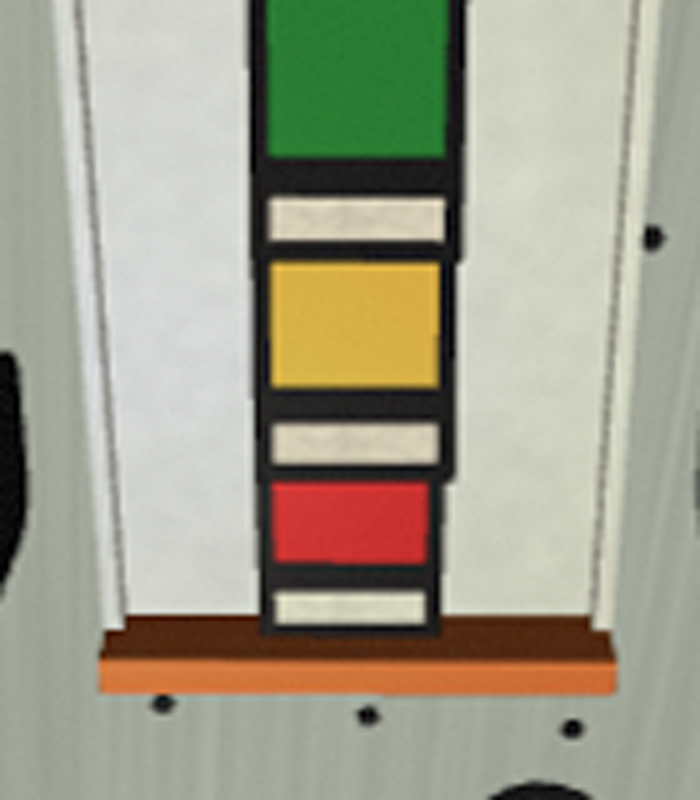

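View pics/z_S.png

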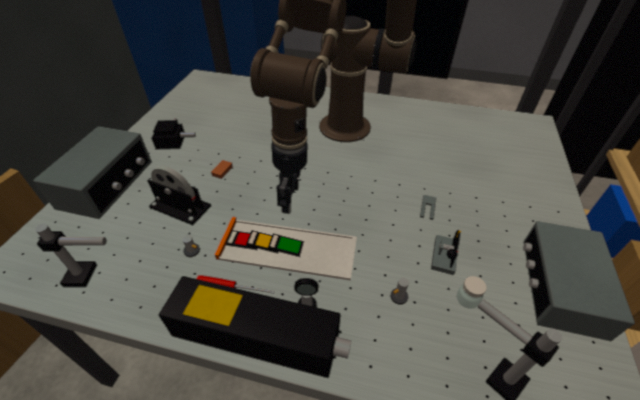

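Row is straight: red against the stop, yellow and green overlapping, labels toward the stop. Now the wheel.

step_arm --series '[[0,[-5,-30,40],-0.09],[0,[-10,-45,30],-0.09],[0,[-10,-50,10],-0.085],[0,[-10,-50,0],0],[0,[-10,-50,0],0],[0,[-10,-50,0],0],[0,[0,0,0],0],[0,[0,0,0],0]]'

```text
t: 36.38
position: [0.5525, -0.295, 0.2482]
tcp_rot: [1.305, 1.113, -1.408]
ft_force: [0.1, -0.1, -0.3]
grip_width: 0.0425
```

```bash
python3 - <<'E'
from h import *
stp()
W=grab_frame("wrist");cv2.imwrite("pics/aa_w.png",W["frame"])
E
```

```text
t 36.38 pos [ 0.5525 -0.295   0.2482] fing [-0.049 -0.033 -0.998] jawyaw -11.5 jawz -0.041 w 0.0425 F [ 0.1 -0.1 -0.3]
```

View pics/aa_w.png

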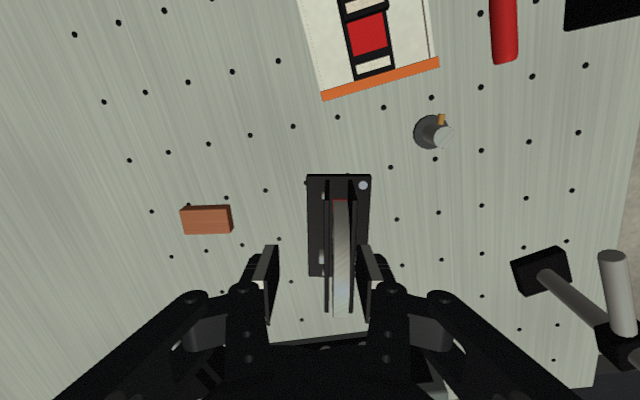

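```bash
python3 - <<'E'
from h import *
W=grab_frame("wrist");S=grab_frame("scene")
zoom(W,340,245,80,150,"ab_z",5)
m=np.zeros((400,640),np.uint8);m[170:330,295:385]=1
p,u,v=cloud(W,m);tz=(p[:,2]>.105)&(p[:,2]<.165);q=p[tz];
r=cv2.minAreaRect((q[:,:2]*1000).astype(np.float32));print(len(q),r,q[:,2].max(),np.percentile(q[:,2],98))
b=p[(p[:,2]>.003)&(p[:,2]<.025)];print(cv2.minAreaRect((b[:,:2]*1000).astype(np.float32)))
H=hsv(W);k=(((H[:,:,0]<8)|(H[:,:,0]>170))&(H[:,:,1]>120)&(H[:,:,2]>40)).astype(np.uint8)&m
for st,c,mm in comps(k,3): print(st,c,np.median(cloud(W,mm)[0],0))
print("mark S",dpt(S,193.4,198), tri([W,S],[(340.5,197),(193.4,198)]))
E
```

```text
1757 ((553.4788818359375, -387.79180908203125), (118.64253234863281, 16.399660110473633), 78.83650207519531) 0.15578739103896944 0.15515613365556663
((552.4944458007812, -395.3581237792969), (164.78321838378906, 89.97431945800781), 78.89566802978516)
[332 199  16   3  33] [339.72727273 199.54545455] [ 0.56518275 -0.32956517  0.06626278]
[332 202   2  10  11] [332.09090909 206.27272727] [ 0.55086433 -0.35702307  0.01174798]
mark S [ 0.56720936 -0.32619623  0.07035734] [ 0.56666294 -0.32598188  0.06980154]
```

View pics/ab_z.png

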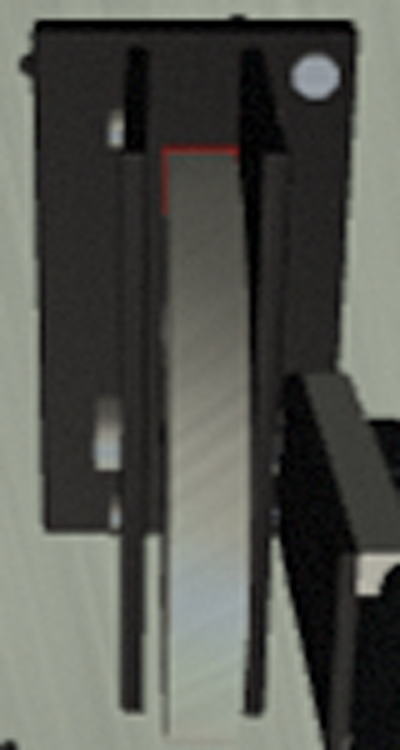

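step_arm --series '[[0,[3,-34,-10],0],[0,[3,-34,-20],0],[0,[0,0,-40],0],[0,[0,0,0],0],[0,[0,0,0],0]]'

```text
t: 37.15
position: [0.5642, -0.358, 0.1807]
tcp_rot: [1.297, 1.113, -1.395]
ft_force: [0.2, 0.1, 1.0]
grip_width: 0.0428
```

```bash
python3 - <<'E'
from h import *
stp()
W=grab_frame("wrist");cv2.imwrite("pics/ac_w.png",W["frame"])
E
```

```text
t 37.15 pos [ 0.5642 -0.358   0.1807] fing [-0.043 -0.036 -0.998] jawyaw -10.8 jawz -0.035 w 0.0428 F [0.2 0.1 1. ]
```

View pics/ac_w.png

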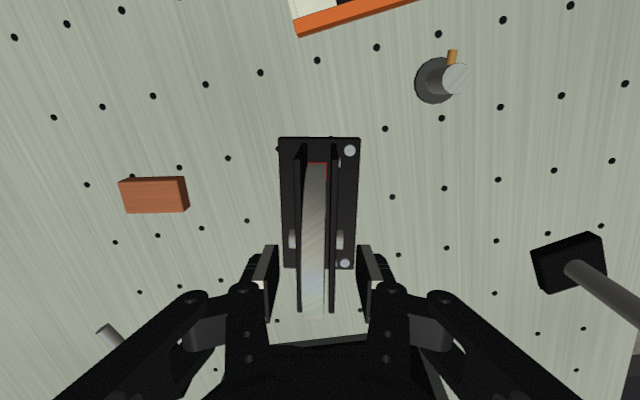

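step_arm --series '[[0,[-4,-5,-20],0],[0,[-1,0,-20],0],[0,[0,0,-12],0],[0,[0,0,0],0]]'

```text
t: 37.7
position: [0.5593, -0.3625, 0.1273]
tcp_rot: [1.296, 1.112, -1.393]
ft_force: [-0.6, 0.4, -0.0]
grip_width: 0.0425
```

```bash
python3 - <<'E'
from h import *
stp()
W=grab_frame("wrist");cv2.imwrite("pics/ad_w.png",W["frame"])
E
```

```text
t 37.7 pos [ 0.5593 -0.3625  0.1273] fing [-0.041 -0.037 -0.998] jawyaw -10.7 jawz -0.033 w 0.0425 F [-0.6  0.4 -0. ]
```

View pics/ad_w.png

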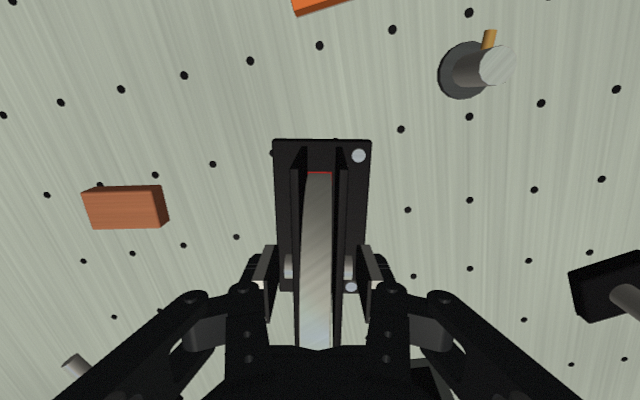

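step_arm --series '[[0,[0,-1,-5],0],[-1,[0,0,0],0],[-1,[0,0,0],0],[-1,[0,0,0],0],[-1,[0,0,0],0]]'

```text
t: 38.38
position: [0.5581, -0.3638, 0.1241]
tcp_rot: [1.298, 1.112, -1.396]
ft_force: [-0.7, 0.5, -1.8]
grip_width: 0.015
```

```bash
python3 - <<'E'
from h import *
stp()
E
```

```text
t 38.38 pos [ 0.5581 -0.3638  0.1241] fing [-0.042 -0.037 -0.998] jawyaw -10.9 jawz -0.035 w 0.015 F [-0.7  0.5 -1.8]
```

step_arm --series '[[-1,[-1.2,-6.1,3.5],0],[-1,[-1.3,-6.5,2.8],0],[-1,[-1.3,-6.8,2],0],[-1,[-1.4,-7,1],0],[-1,[-1.4,-7,0.3],0],[-1,[0,0,0],0]]'

```text
t: 39.12
position: [0.557, -0.3693, 0.1274]
tcp_rot: [1.345, 1.153, -1.374]
ft_force: [-3.3, -3.1, -4.5]
grip_width: 0.0149
```

```bash
python3 - <<'E'
from h import *
stp()
W=grab_frame("wrist");cv2.imwrite("pics/ae_w.png",W["frame"])
E
```

```text
t 39.12 pos [ 0.557  -0.3693  0.1274] fing [-0.038  0.02  -0.999] jawyaw -11.1 jawz -0.041 w 0.0149 F [-3.3 -3.1 -4.5]
```

View pics/ae_w.png

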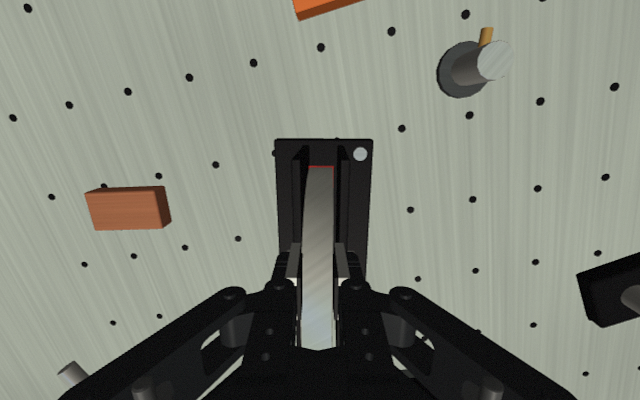

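step_arm --series '[[-0.64,[0,0,0],0],[-0.64,[0,0,0],0],[-0.64,[-1.2,-6.5,3],0],[-0.64,[-1.3,-6.5,2.5],0],[-0.64,[-1.3,-6.5,2],0]]'

```text
t: 39.8
position: [0.554, -0.3843, 0.1322]
tcp_rot: [1.355, 1.161, -1.369]
ft_force: [2.1, 5.1, -5.0]
grip_width: 0.0158
```

```bash
python3 - <<'E'
from h import *
stp()
W=grab_frame("wrist");cv2.imwrite("pics/af_w.png",W["frame"])
E
```

```text
t 39.8 pos [ 0.554  -0.3843  0.1322] fing [-0.037  0.032 -0.999] jawyaw -11.2 jawz -0.043 w 0.0158 F [ 2.1  5.1 -5. ]
```

View pics/af_w.png

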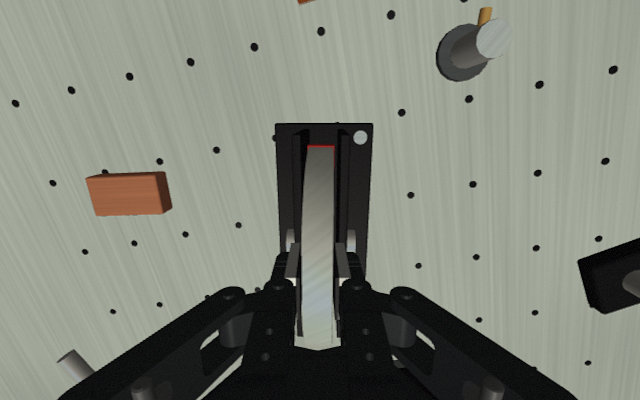

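step_arm --series '[[-0.64,[-1.4,-7,1],0],[-0.64,[-1.4,-7,0.3],0],[-0.64,[-1.4,-7.1,-0.7],0],[-0.64,[-1.4,-7,-1.5],0],[-0.64,[-1.3,-6.7,-2.3],0],[-0.64,[-1.2,-6.3,-3.2],0]]'

```text
t: 40.6
position: [0.5476, -0.4173, 0.1298]
tcp_rot: [1.369, 1.179, -1.36]
ft_force: [-1.1, 6.9, 3.7]
grip_width: 0.0154
```

```bash
python3 - <<'E'
from h import *
stp()
W=grab_frame("wrist");cv2.imwrite("pics/ag_w.png",W["frame"])
S=grab_frame("scene");zoom(S,180,195,90,70,"ag_S",8)
E
```

```text
t 40.6 pos [ 0.5476 -0.4173  0.1298] fing [-0.037  0.053 -0.998] jawyaw -11.1 jawz -0.047 w 0.0154 F [-1.1  6.9  3.7]
```

View pics/ag_w.png

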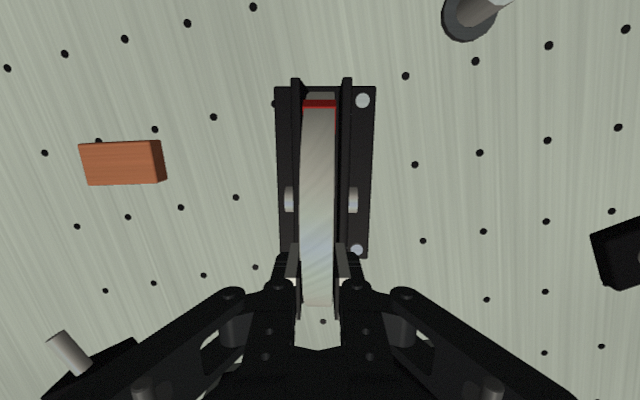

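View pics/ag_S.png

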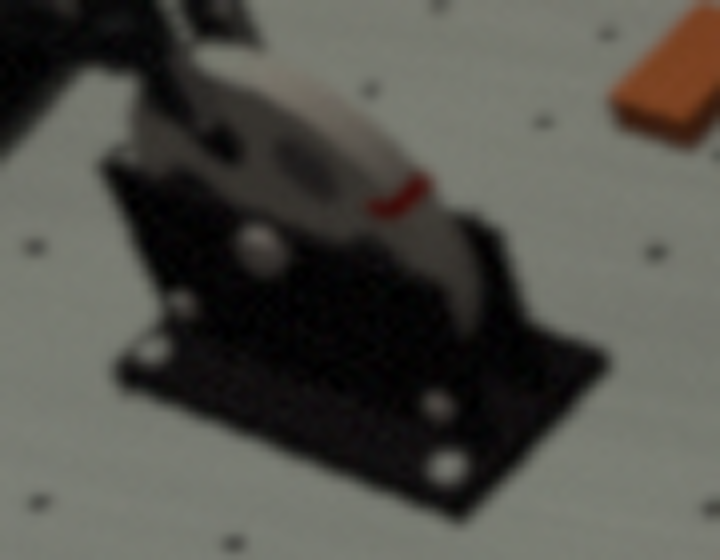

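step_arm --series '[[0,[0,0,0],0],[0,[0,0,0],0],[0,[0,0,25],0],[0,[0,10,30],0],[0,[5,30,10],0],[0,[5,30,0],0],[0,[0,10,0],0],[0,[0,0,0],0],[0,[0,0,0],0]]'

```text
t: 41.82
position: [0.5562, -0.3403, 0.1984]
tcp_rot: [1.357, 1.169, -1.366]
ft_force: [-0.3, 1.0, -0.5]
grip_width: 0.0426
```

```bash
cat >> h.py <<'E'
HUB=np.array([.5525,-.3955,.085]);EW=np.array([.1925,.981,0])
def mark(f,box,amin=4):
    """red mark blob centre -> ray cut with the wheel's rim cylinder; angle from top (deg, + towards +e = left/+y)"""
    H=hsv(f);k=(((H[:,:,0]<8)|(H[:,:,0]>170))&(H[:,:,1]>120)&(H[:,:,2]>40)).astype(np.uint8)
    b=np.zeros_like(k);b[box[2]:box[3],box[0]:box[1]]=k[box[2]:box[3],box[0]:box[1]]
    out=[]
    for st,c,mm in comps(b,amin):
        p,_,_=cloud(f,mm);q=np.median(p,0)-HUB;s=q@EW
        # ray-cylinder
        o,d=pix2ray(f,*c);o2=np.array([(o-HUB)@EW,o[2]-HUB[2]]);d2=np.array([d@EW,d[2]])
        A=d2@d2;B=2*o2@d2;C=o2@o2-.07**2;disc=B*B-4*A*C;ang=None
        if disc>0:
            t=(-B-np.sqrt(disc))/2/A;h=o2+t*d2;ang=np.degrees(np.arctan2(h[0],h[1]))
        out.append((st.tolist(),c.round(1),"depth s,z,ang",(s*1000).round(1),(q[2]*1000).round(1),np.degrees(np.arctan2(s,q[2])).round(1),"cyl",ang))
    return out
E
python3 - <<'E'
from h import *
stp()
W=grab_frame("wrist");cv2.imwrite("pics/ah_w.png",W["frame"])
for o in mark(W,(270,370,60,330)): print(o)
E
```

```text
t 41.83 pos [ 0.5562 -0.3403  0.1984] fing [-0.039  0.039 -0.998] jawyaw -11.0 jawz -0.046 w 0.0426 F [-0.3  1.  -0.5]
([319, 203, 22, 15, 184], array([329.9, 207.1]), 'depth s,z,ang', np.float64(60.3), np.float64(34.9), np.float64(59.9), 'cyl', np.float64(59.44506073329001))
```

View pics/ah_w.png

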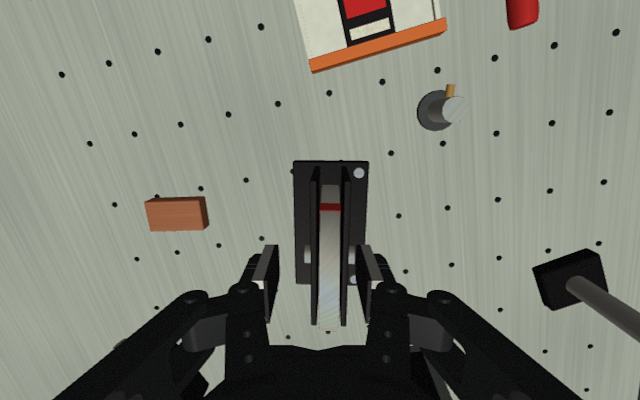

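step_arm --series '[[0,[1,-12,-20],0],[0,[1,-13,-20],0],[0,[0,0,-20],0],[0,[0,0,-8],0],[0,[0,0,0],0],[0,[0,0,0],0]]'

```text
t: 42.62
position: [0.5558, -0.3686, 0.1216]
tcp_rot: [1.359, 1.173, -1.371]
ft_force: [0.1, 0.2, 0.8]
grip_width: 0.0428
```

```bash
python3 - <<'E'
from h import *
stp()
E
```

```text
t 42.62 pos [ 0.5558 -0.3686  0.1216] fing [-0.043  0.042 -0.998] jawyaw -11.2 jawz -0.051 w 0.0428 F [0.1 0.2 0.8]
```

step_arm --series '[[0,[2,0,0],0],[-0.64,[0,0,0],0],[-0.64,[0,0,0],0],[-0.64,[0,0,0],0],[-0.64,[0,0,0],0],[-0.64,[-1.1,-5.9,2.9],0],[-0.64,[-1.2,-6.2,2.2],0],[-0.64,[-1.2,-6.5,1.4],0],[-0.64,[-1.2,-6.5,0.7],0],[-0.64,[-1.3,-6.5,-0.2],0],[-0.64,[-1.2,-6.5,-1],0],[-0.64,[-1.2,-6.3,-1.7],0],[-0.64,[-1.2,-6,-2.6],0]]'

```text
t: 44.25
position: [0.5508, -0.3997, 0.1293]
tcp_rot: [1.39, 1.209, -1.355]
ft_force: [-2.0, 9.5, 9.3]
grip_width: 0.016
```

```bash
python3 - <<'E'
from h import *
stp()
W=grab_frame("wrist");cv2.imwrite("pics/ai_w.png",W["frame"])
for o in mark(W,(270,370,60,330)): print(o)
E
```

```text
t 44.25 pos [ 0.5508 -0.3997  0.1293] fing [-0.044  0.085 -0.995] jawyaw -11.2 jawz -0.06 w 0.016 F [-2.   9.5  9.3]
([298, 181, 38, 27, 619], array([317.1, 189.9]), 'depth s,z,ang', np.float64(37.5), np.float64(59.2), np.float64(32.4), 'cyl', np.float64(32.40726175705599))
```

View pics/ai_w.png

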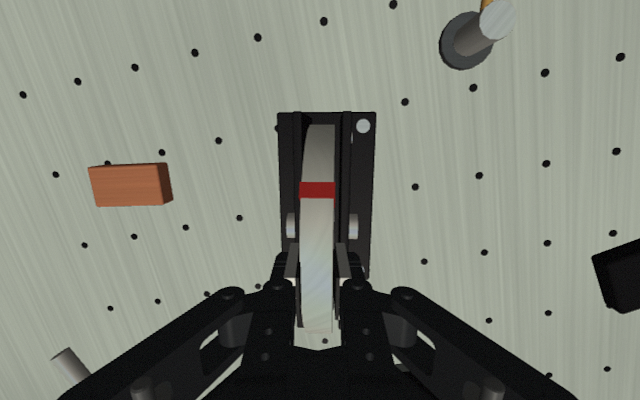

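step_arm --series '[[-0.635,[-1.2,-6.5,-0.6],0],[-0.635,[-1.2,-6.5,-1.5],0],[-0.635,[-1.2,-6.3,-2.2],0],[-0.635,[0,0,0],0]]'

```text
t: 44.8
position: [0.5486, -0.4106, 0.1275]
tcp_rot: [1.403, 1.226, -1.345]
ft_force: [-1.0, -0.3, -4.0]
grip_width: 0.0163
```

```bash
python3 - <<'E'
from h import *
stp()
W=grab_frame("wrist")
for o in mark(W,(270,370,60,330)): print(o)
E
```

```text
t 44.8 pos [ 0.5486 -0.4106  0.1275] fing [-0.045  0.105 -0.993] jawyaw -11.0 jawz -0.064 w 0.0163 F [-1.  -0.3 -4. ]
([297, 180, 39, 24, 679], array([316.3, 189.2]), 'depth s,z,ang', np.float64(27.5), np.float64(64.6), np.float64(23.0), 'cyl', np.float64(23.13704586087848))
```

step_arm --series '[[0,[0,0,0],0],[0,[0,0,0],0],[0,[2,12,1],0],[0,[2,12,1],0],[0,[2,10,0],0],[0,[0,0,0],0],[0,[0,0,0],0]]'

```text
t: 45.72
position: [0.5557, -0.3767, 0.1321]
tcp_rot: [1.397, 1.221, -1.346]
ft_force: [0.6, 0.0, -0.7]
grip_width: 0.0426
```

```bash
python3 - <<'E'
from h import *
stp()
W=grab_frame("wrist")
for o in mark(W,(270,370,60,330)): print(o)
E
```

```text
t 45.73 pos [ 0.5557 -0.3767  0.1321] fing [-0.043  0.098 -0.994] jawyaw -10.9 jawz -0.062 w 0.0426 F [ 0.6  0.  -0.7]
([298, 248, 36, 17, 574], array([315.7, 255.8]), 'depth s,z,ang', np.float64(27.7), np.float64(64.6), np.float64(23.2), 'cyl', np.float64(23.29089658442526))
```

step_arm --series '[[-0.64,[0,0,0],0],[-0.64,[0,0,0],0],[-0.64,[0,0,0],0],[-0.64,[0,0,0],0],[-0.64,[-1.2,-6.5,1.5],0],[-0.64,[-1.2,-6.5,0.9],0],[-0.64,[-1.2,-6.5,0.2],0],[-0.64,[-1.2,-6.5,-0.3],0],[-0.64,[0,0,0],0]]'

```text
t: 46.9
position: [0.5521, -0.3934, 0.1343]
tcp_rot: [1.416, 1.239, -1.336]
ft_force: [-2.3, 0.0, 0.0]
grip_width: 0.0156
```

```bash
python3 - <<'E'
from h import *
stp()
W=grab_frame("wrist")
for o in mark(W,(270,370,60,330)): print(o)
E
```

```text
t 46.9 pos [ 0.5521 -0.3934  0.1343] fing [-0.042  0.122 -0.992] jawyaw -11.0 jawz -0.065 w 0.0156 F [-2.3  0.   0. ]
([298, 243, 37, 22, 558], array([316.6, 254.8]), 'depth s,z,ang', np.float64(11.9), np.float64(69.4), np.float64(9.7), 'cyl', np.float64(9.642049909262115))
```

step_arm --series '[[-0.64,[-1.2,-6,-0.4],0],[-0.64,[-1.2,-6,-0.6],0],[-0.64,[0,0,0],0]]'

```text
t: 47.32
position: [0.5505, -0.4016, 0.1338]
tcp_rot: [1.422, 1.246, -1.332]
ft_force: [-1.5, 1.2, 1.4]
grip_width: 0.0157
```

```bash
python3 - <<'E'
from h import *
stp()
W=grab_frame("wrist")
for o in mark(W,(270,370,60,330)): print(o)
E
```

```text
t 47.33 pos [ 0.5505 -0.4016  0.1338] fing [-0.042  0.13  -0.991] jawyaw -10.9 jawz -0.066 w 0.0157 F [-1.5  1.2  1.4]
([298, 240, 37, 25, 571], array([316.4, 255. ]), 'depth s,z,ang', np.float64(3.8), np.float64(70.3), np.float64(3.1), 'cyl', np.float64(2.9739736027705628))
```

step_arm --series '[[-0.64,[-1,-5,-0.6],0],[-0.64,[0,0,0],0]]'

```text
t: 47.62
position: [0.5499, -0.405, 0.1333]
tcp_rot: [1.424, 1.248, -1.33]
ft_force: [-1.0, 2.2, 1.2]
grip_width: 0.0157
```

```bash
python3 - <<'E'
from h import *
stp()
W=grab_frame("wrist")
for o in mark(W,(270,370,60,330)): print(o)
E
```

```text
t 47.62 pos [ 0.5499 -0.405   0.1333] fing [-0.042  0.133 -0.99 ] jawyaw -10.9 jawz -0.067 w 0.0157 F [-1.   2.2  1.2]
([298, 239, 37, 26, 579], array([316.4, 255. ]), 'depth s,z,ang', np.float64(0.5), np.float64(70.4), np.float64(0.4), 'cyl', np.float64(0.2471528046374963))
```

step_arm --series '[[-0.3,[0,0,0],0],[0,[0,0,0],0],[0,[0,0,0],0],[0,[0,0,30],0],[0,[0,20,40],0],[0,[0,40,20],0],[0,[0,0,0],0],[0,[0,0,0],0]]'

```text
t: 48.68
position: [0.5481, -0.3485, 0.224]
tcp_rot: [1.418, 1.241, -1.337]
ft_force: [-0.1, 0.3, -0.8]
grip_width: 0.0424
```

```bash
python3 - <<'E'
from h import *
stp()
W=grab_frame("wrist");cv2.imwrite("pics/aj_w.png",W["frame"])
for o in mark(W,(270,370,60,330)): print(o)
S=grab_frame("scene");zoom(S,180,195,90,70,"aj_S",8)
print(mark(S,(140,215,160,225)))
D=grab_frame("side");print(mark(D,(320,385,315,400)));zoom(D,352,355,80,80,"aj_D",8)
m=np.zeros((400,640),np.uint8);m[100:330,295:385]=1
p,u,v=cloud(W,m);b=p[(p[:,2]>.003)&(p[:,2]<.025)];print(cv2.minAreaRect((b[:,:2]*1000).astype(np.float32)))
E
```

```text
t 48.67 pos [ 0.5481 -0.3485  0.224 ] fing [-0.044  0.124 -0.991] jawyaw -11.0 jawz -0.067 w 0.0424 F [-0.1  0.3 -0.8]
([328, 271, 22, 11, 197], array([338.4, 276.1]), 'depth s,z,ang', np.float64(0.2), np.float64(70.5), np.float64(0.1), 'cyl', np.float64(0.1762731201503732))
[([163, 166, 5, 8, 17], array([164.7, 169.2]), 'depth s,z,ang', np.float64(1.5), np.float64(71.3), np.float64(1.2), 'cyl', np.float64(1.1854130088888315))]
[([352, 349, 10, 4, 31], array([356.3, 350.3]), 'depth s,z,ang', np.float64(0.3), np.float64(68.3), np.float64(0.3), 'cyl', np.float64(-0.8456808417615989))]
((552.54296875, -395.5731506347656), (164.4545440673828, 90.17193603515625), 78.92835998535156)
```

View pics/aj_w.png

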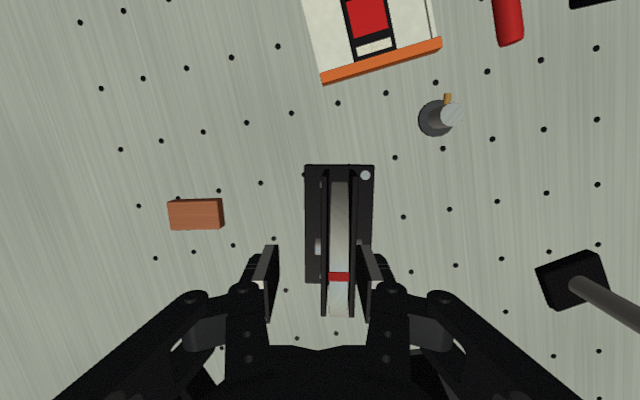

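View pics/aj_S.png

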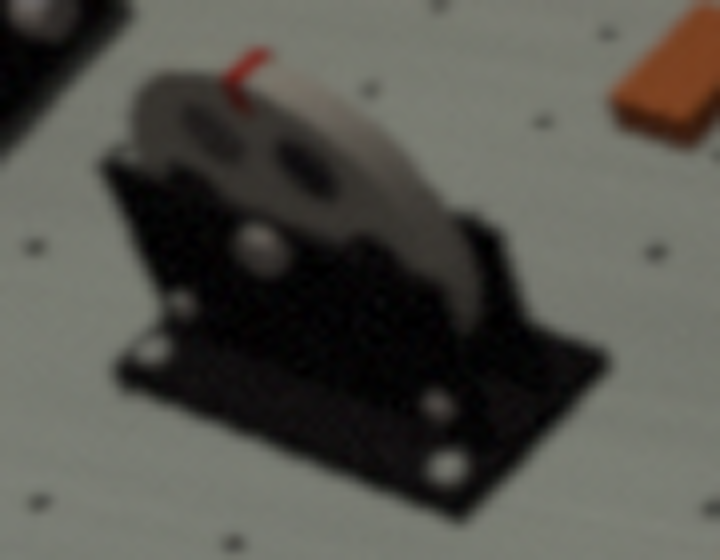

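```bash
python3 - <<'E'
from h import *
S=grab_frame("scene");D=grab_frame("side")
m=np.zeros((400,640),np.uint8);m[275:308,455:492]=1
p,_,_=cloud(S,m);q=p[p[:,2]>.05];print("jar lid",np.median(q,0),q.max(0),q.min(0))
m=np.zeros((400,640),np.uint8);m[110,0]=0;m[112:145,318:340]=1
p,_,_=cloud(D,m);q=p[p[:,2]>.05];print("jar lid D",np.median(q,0),q.max(0),q.min(0))
m=np.zeros((400,640),np.uint8);m[220:340,525:630]=1
p,_,_=cloud(S,m);q=p[(p[:,2]>.05)&(p[:,2]<.3)];print("box",q.max(0),q.min(0))
E
```

```text
jar lid [0.66830772 0.44133421 0.06669851] [0.78484835 0.47177357 0.17769405] [0.63379249 0.41790934 0.05009945]
jar lid D [ 0.50179071 -0.28611819  0.60546441] [0.68329566 0.46874846 0.62642316] [ 0.49087212 -0.29532367  0.05125729]
box [0.84972983 0.76153548 0.2245618 ] [0.42968623 0.49351239 0.05003555]
```

step_arm --series '[[-1,[0,30,25],-0.1],[-1,[12,45,15],-0.13],[-1,[12,45,0],-0.13],[-1,[12,45,0],-0.13],[-1,[12,45,0],-0.13],[-1,[12,45,0],-0.13],[-1,[12,45,0],-0.13],[-1,[12,45,0],-0.13],[-1,[12,45,0],-0.13],[-1,[5,45,0],-0.13],[-1,[5,45,0],-0.13],[-1,[5,45,0],0],[-1,[0,0,0],0],[-1,[0,0,0],0]]'

```text
t: 50.68
position: [0.6591, 0.185, 0.2535]
tcp_rot: [-2.261, 0.019, 2.02]
ft_force: [0.5, 0.1, 0.1]
grip_width: -0.0001
```

```bash
python3 - <<'E'
from h import *
stp()
W=grab_frame("wrist");cv2.imwrite("pics/ak_w.png",W["frame"])
S=grab_frame("scene");cv2.imwrite("pics/ak_S.png",S["frame"])
E
```

```text
t 50.67 pos [0.6591 0.185  0.2535] fing [ 0.115  0.063 -0.991] jawyaw -94.7 jawz -0.073 w -0.0001 F [0.5 0.1 0.1]
```

View pics/ak_w.png

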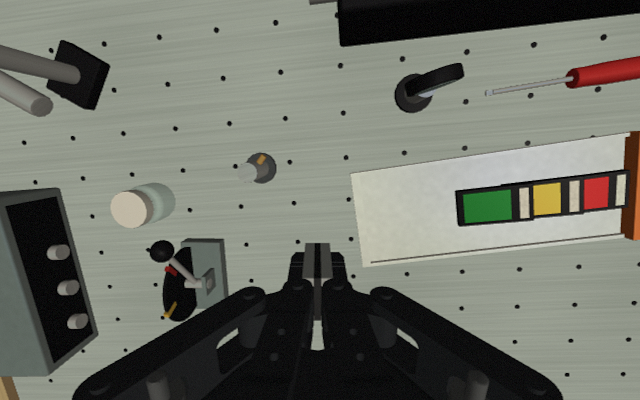

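View pics/ak_S.png

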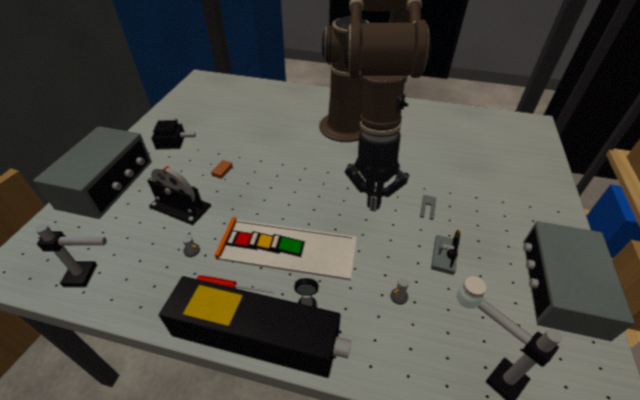

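```bash
python3 - <<'E'
from h import *
W=grab_frame("wrist")
m=dark(W,60);m2=np.zeros_like(m);m2[238:266,148:177]=m[238:266,148:177]
k=cv2.morphologyEx(m2,cv2.MORPH_OPEN,np.ones((9,9),np.uint8));ys,xs=np.nonzero(k);c=(xs.mean(),ys.mean());print(c,len(xs),onz(W,*c,.106),dpt(W,*c))
D=grab_frame("side");S=grab_frame("scene")
print("triWD",tri([W,D],[c,(321.4,124.6)]))
st=read_state();print(st["position"])
E
```

```text
(np.float64(161.44862155388472), np.float64(251.02756892230576)) 399 [0.6142961  0.38216851 0.106     ] [0.61798573 0.37477609 0.11629717]
triWD [0.61510611 0.38156363 0.10415065]
[0.65938785 0.18423089 0.25431247]
```

step_arm --series '[[-1,[4,45,0],0.03],[-1,[4,50,0],0],[-1,[4,50,0],0],[-1,[0,45,-20],0],[-1,[0,5,-25],0],[-1,[0,0,0],0],[-1,[0,0,0],0]]'

```text
t: 51.8
position: [0.6755, 0.3773, 0.2118]
tcp_rot: [-2.275, -0.002, 2.02]
ft_force: [-0.2, 1.1, 0.8]
grip_width: 0.0003
```

```bash
python3 - <<'E'
from h import *
stp()
W=grab_frame("wrist");cv2.imwrite("pics/al_w.png",W["frame"])
E
```

```text
t 51.8 pos [0.6755 0.3773 0.2118] fing [ 0.12   0.067 -0.99 ] jawyaw -93.7 jawz -0.075 w 0.0003 F [-0.2  1.1  0.8]
```

View pics/al_w.png

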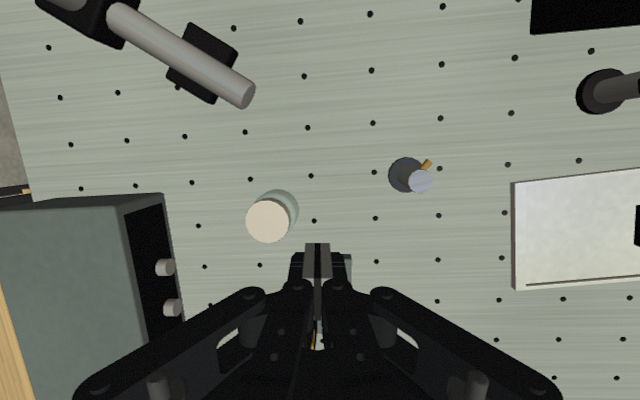

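step_arm --series '[[-1,[0,3,-30],0],[-1,[0,0,-30],0],[-1,[0,0,-25],0],[-1,[0,0,-12],0],[-1,[0,0,0],0],[-1,[0,0,0],0]]'

```text
t: 52.6
position: [0.6826, 0.3766, 0.1242]
tcp_rot: [-2.282, -0.002, 1.997]
ft_force: [0.1, 0.5, 0.4]
grip_width: -0.0
```

```bash
python3 - <<'E'
from h import *
stp()
D=grab_frame("side");zoom(D,310,130,90,70,"am_D",8)
E
```

```text
t 52.6 pos [0.6826 0.3766 0.1242] fing [ 0.135  0.072 -0.988] jawyaw -94.1 jawz -0.083 w -0.0 F [0.1 0.5 0.4]
```

View pics/am_D.png

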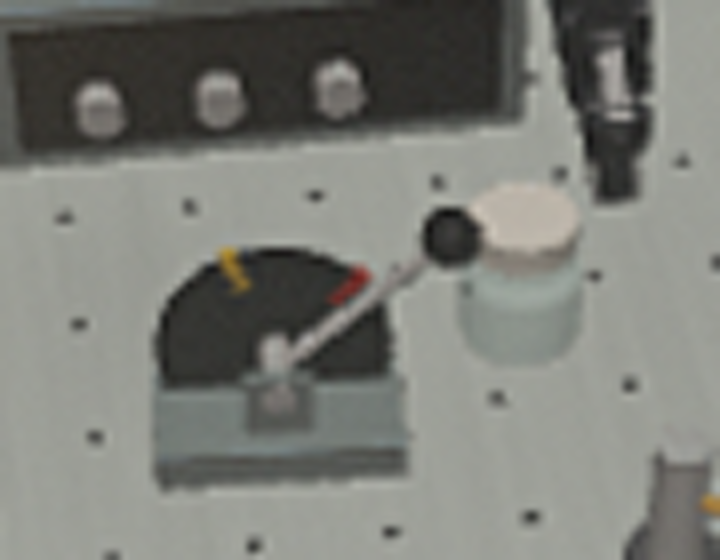

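step_arm --series '[[-1,[0,5,-14],0],[-1,[0,0,-12],0],[-1,[-15,0,0],0],[-1,[-12,0,0],0],[-1,[-12,0,3],0],[-1,[0,0,0],0]]'

```text
t: 53.4
position: [0.6405, 0.3829, 0.1015]
tcp_rot: [-2.284, -0.004, 1.996]
ft_force: [0.0, 0.4, -0.1]
grip_width: -0.0
```

```bash
python3 - <<'E'
from h import *
stp()
D=grab_frame("side");zoom(D,310,130,90,70,"an_D",8)
E
```

```text
t 53.4 pos [0.6405 0.3829 0.1015] fing [ 0.137  0.073 -0.988] jawyaw -94.0 jawz -0.083 w -0.0 F [ 0.   0.4 -0.1]
```

View pics/an_D.png

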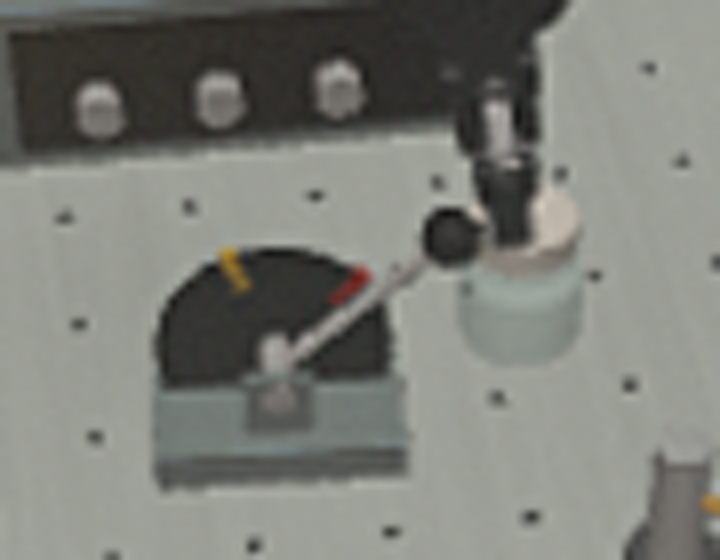

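step_arm --series '[[-1,[-8.4,0.5,8],0],[-1,[-9.4,0.5,7.5],0],[-1,[-10.2,0.6,6],0],[-1,[-10.9,0.6,5],0],[-1,[-11.5,0.6,3.5],0],[-1,[-11.7,0.7,2],0],[-1,[-12,0.7,0.5],0],[-1,[0,0,0],0]]'

```text
t: 54.45
position: [0.5699, 0.388, 0.1454]
tcp_rot: [-2.3, -0.011, 1.971]
ft_force: [0.8, -1.3, -0.1]
grip_width: 0.0
```

```bash
python3 - <<'E'
from h import *
stp()
D=grab_frame("side");zoom(D,310,130,90,70,"ao_D",8)
E
```

```text
t 54.45 pos [0.5699 0.388  0.1454] fing [ 0.156  0.078 -0.985] jawyaw -93.9 jawz -0.09 w 0.0 F [ 0.8 -1.3 -0.1]
```

View pics/ao_D.png

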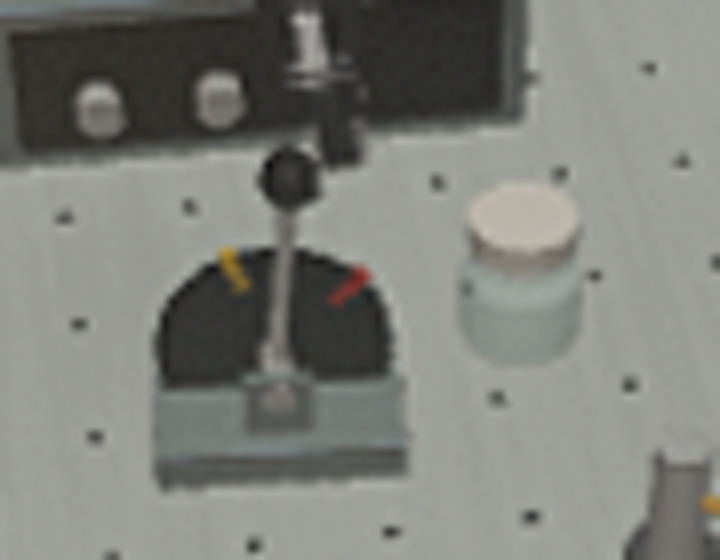

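step_arm --series '[[-1,[-4,0.3,-7],0],[-1,[-8,0.5,-5],0],[-1,[-8,0.5,-2],0],[-1,[-6,0.4,-2],0],[-1,[0,0,0],0]]'

```text
t: 55.12
position: [0.5395, 0.3895, 0.1251]
tcp_rot: [-2.295, -0.008, 1.979]
ft_force: [0.8, 0.6, 0.7]
grip_width: 0.0001
```

```bash
python3 - <<'E'
from h import *
stp()
D=grab_frame("side");zoom(D,290,130,90,70,"ap_D",8);S=grab_frame("scene");zoom(S,447,235,90,80,"ap_S",8)
E
```

```text
t 55.12 pos [0.5395 0.3895 0.1251] fing [ 0.15   0.077 -0.986] jawyaw -94.0 jawz -0.088 w 0.0001 F [0.8 0.6 0.7]
```

View pics/ap_D.png

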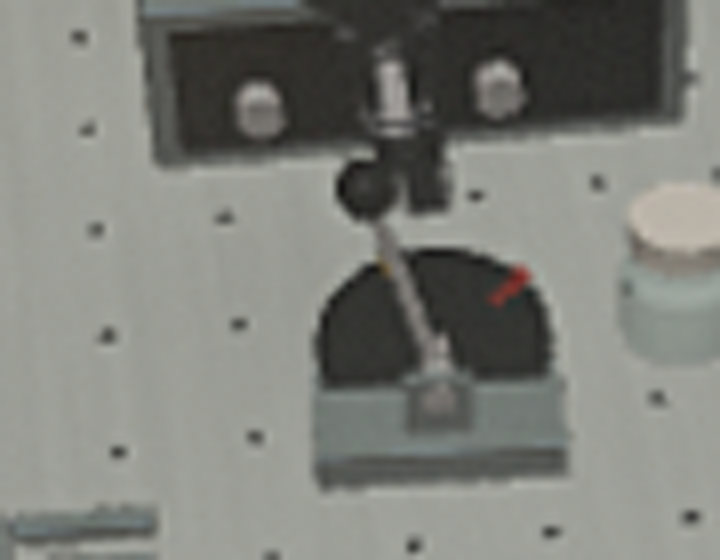

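```bash
cat >> h.py <<'E'
from scipy.optimize import minimize_scalar
HX=np.array([.540,.3855,.04]);SW=np.array([np.cos(-.058),np.sin(-.058),0])
def ballp(a,H=HX): return H+.1*np.sin(a)*SW+.1*np.cos(a)*np.array([0,0,1])
E
python3 - <<'E'
from h import *
D=grab_frame("side");S=grab_frame("scene")
print("pred .85 D",proj(D,ballp(.85)),"meas",(321.3,124.5))
print("pred .85 hinge",proj(D,HX))
m=dark(D,60);z=np.zeros_like(m);z[108:126,283:299]=m[108:126,283:299]
cv2.imwrite("pics/aq.png",cv2.resize(z*255,None,fx=1,fy=1)[100:130,275:310])
for a in(-.45,-.4,-.35,-.3,-.25): print(a,proj(D,ballp(a)).round(1),proj(S,ballp(a)).round(1))
E
```

```text
pred .85 D [321.03861702 123.78069263] meas (321.3, 124.5)
pred .85 hinge [299.12705515 140.44722904]
-0.45 [285.2 119.8] [456.6 212.6]
-0.4 [286.5 119.3] [456.7 213.3]
-0.35 [287.9 118.7] [456.8 214.1]
-0.3 [289.3 118.2] [456.9 215. ]
-0.25 [290.8 117.8] [456.9 215.9]
```

View pics/ap_S.png

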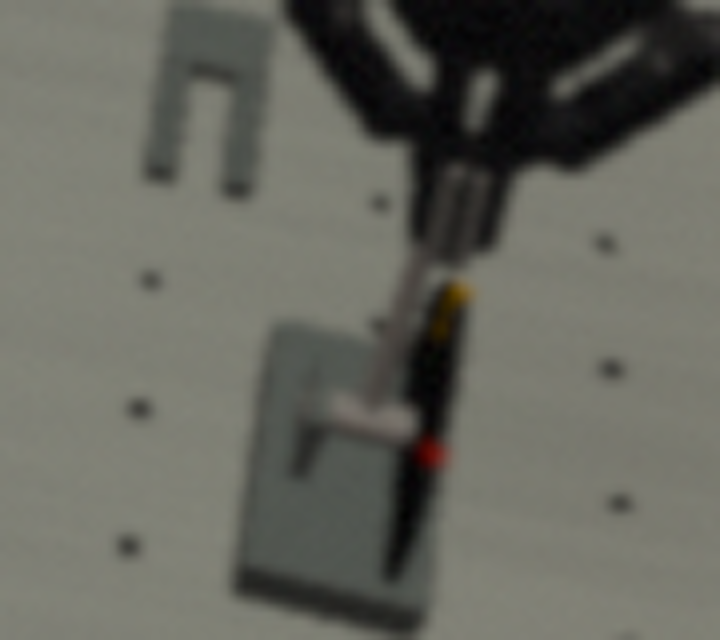

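step_arm --series '[[-1,[-5,0.3,-2],0],[-1,[-3,0.2,-1],0],[-1,[0,0,0],0]]'

```text
t: 55.7
position: [0.533, 0.3901, 0.1231]
tcp_rot: [-2.296, -0.008, 1.975]
ft_force: [0.6, 0.4, 0.3]
grip_width: 0.0
```

```bash
python3 - <<'E'
from h import *
stp()
D=grab_frame("side");zoom(D,290,130,90,70,"ar_D",8)
E
```

```text
t 55.7 pos [0.533  0.3901 0.1231] fing [ 0.153  0.078 -0.985] jawyaw -94.0 jawz -0.089 w 0.0 F [0.6 0.4 0.3]
```

View pics/ar_D.png

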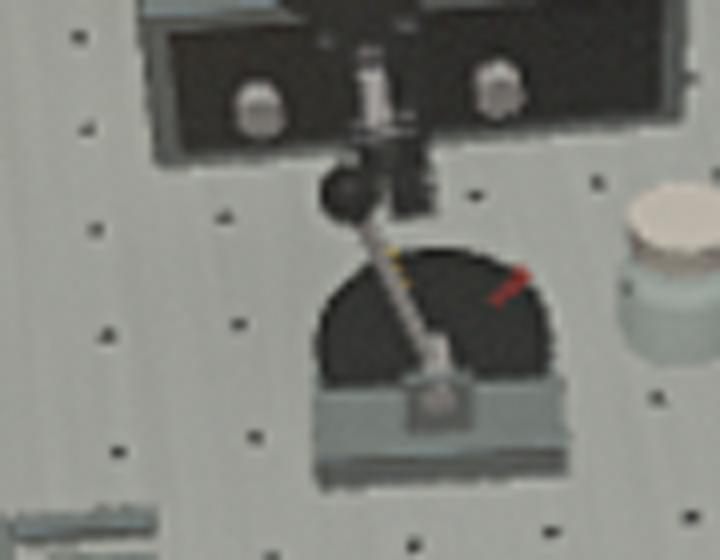

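step_arm --series '[[-1,[-1.8,0,0],0],[-1,[0,0,0],0],[-1,[12,0,0],0],[-1,[15,0,5],0],[-1,[10,0,30],0],[-1,[0,0,45],0],[-1,[-30,0,45],0],[-1,[-40,0,0],0],[-1,[-40,-10,0],0],[-1,[0,0,0],0]]'

```text
t: 57.0
position: [0.4636, 0.3793, 0.2542]
tcp_rot: [-2.294, -0.006, 1.969]
ft_force: [1.0, -0.2, -0.0]
grip_width: 0.0
```

```bash
python3 - <<'E'
from h import *
stp()
D=grab_frame("side");zoom(D,290,130,90,70,"as_D",8)
W=grab_frame("wrist");cv2.imwrite("pics/as_w.png",W["frame"])
S=grab_frame("scene");zoom(S,447,235,90,80,"as_S",8)
E
```

```text
t 57.0 pos [0.4636 0.3793 0.2542] fing [ 0.154  0.08  -0.985] jawyaw -94.2 jawz -0.092 w 0.0 F [ 1.  -0.2 -0. ]
```

View pics/as_D.png

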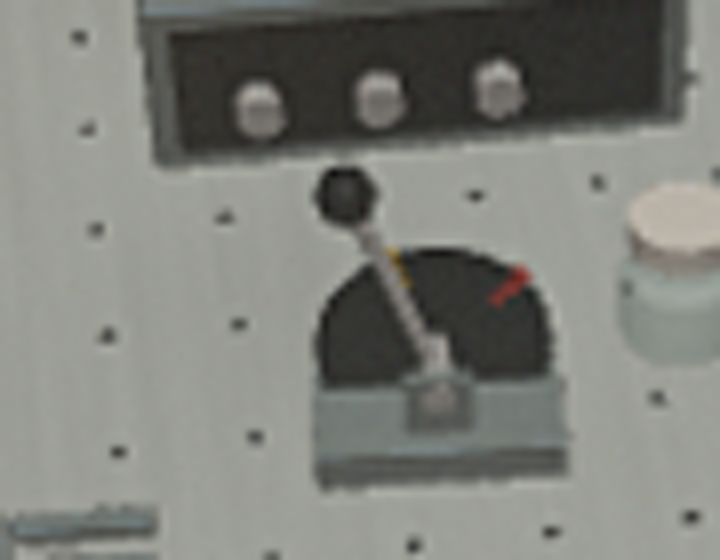

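View pics/as_w.png

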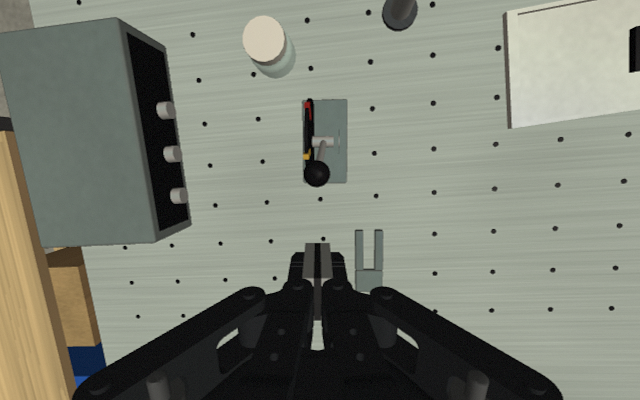

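View pics/as_S.png

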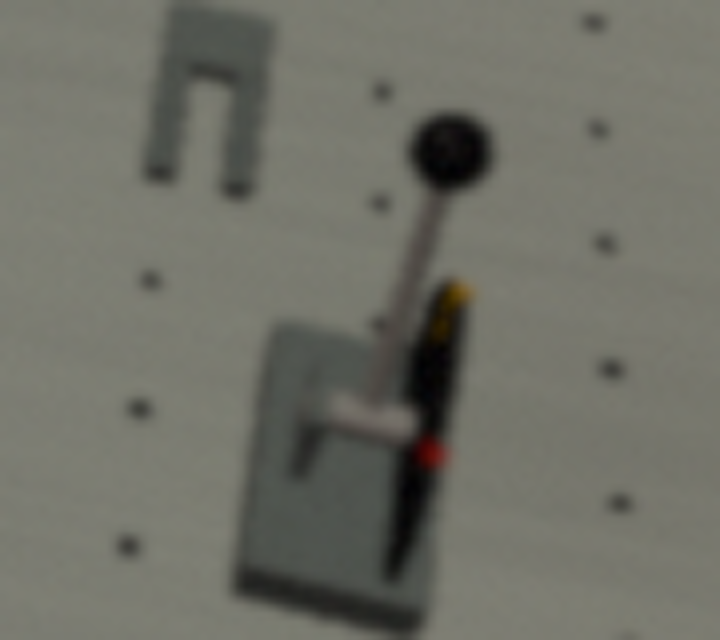

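```bash
python3 - <<'E'
from h import *
W=grab_frame("wrist");S=grab_frame("scene");D=grab_frame("side")
def blob(f,box,k,thr=60):
    m=dark(f,thr);z=np.zeros_like(m);z[box[2]:box[3],box[0]:box[1]]=m[box[2]:box[3],box[0]:box[1]]
    z=cv2.morphologyEx(z,cv2.MORPH_OPEN,cv2.getStructuringElement(cv2.MORPH_ELLIPSE,(k,k)));ys,xs=np.nonzero(z);return (xs.mean(),ys.mean()),len(xs)
w=blob(W,(300,335,158,190),13);s=blob(S,(450,468,204,224),5,45);d=blob(D,(282,296,111,128),5,75);print(w,s,d)
for fs,uv in(([S,D],[s[0],d[0]]),([W,D],[w[0],d[0]]),([W,S],[w[0],s[0]]),([W,S,D],[w[0],s[0],d[0]])):
    b=tri(fs,uv);r=b-HX;print(b.round(4),"a",np.arctan2(r@SW,r[2]).round(3),"r",np.hypot(r@SW,r[2]).round(4))
# angle from each view alone: best a with the ball on its circle
for nm,f,uv in(("W",W,w[0]),("S",S,s[0]),("D",D,d[0])):
    r=minimize_scalar(lambda a:np.sum((proj(f,ballp(a))-uv)**2),bounds=(-.9,.9),method="bounded");print(nm,r.x.round(3),r.fun**.5)
# base centre by wrist depth
m=np.zeros((400,640),np.uint8);m[90:195,295:355]=1
p,_,_=cloud(W,m);q=p[(p[:,2]>.014)&(p[:,2]<.03)];print(cv2.minAreaRect((q[:,:2]*1000).astype(np.float32)))
for n,z in(("red",.014),("yellow",.018),("green",.018)): print(n,slide(S,n,z,(220,350,205,260))[1])
print(mark(S,(140,215,160,225)))
E
```

```text
((np.float64(316.1521739130435), np.float64(173.9673913043478)), 552) ((np.float64(457.9344262295082), np.float64(213.81967213114754)), 61) ((np.float64(287.5), np.float64(119.0)), 34)
[0.5039 0.3898 0.1324] a -0.374 r 0.0993
[0.5048 0.39   0.1311] a -0.371 r 0.0977
[0.5053 0.3897 0.1351] a -0.351 r 0.1013
[0.5044 0.3897 0.1327] a -0.368 r 0.0993
W -0.357 2.201669808921846
S -0.359 1.1302257742087165
D -0.366 0.11964496032884483
((539.3114013671875, 386.7601318359375), (59.770774841308594, 109.44962310791016), 86.64778900146484)
red [ 0.62904496 -0.15729834  0.014     ]
yellow [ 0.62345584 -0.09533772  0.018     ]
green [ 0.62026314 -0.02266219  0.018     ]
[([163, 167, 5, 7, 17], array([164.5, 169.6]), 'depth s,z,ang', np.float64(1.2), np.float64(70.3), np.float64(1.0), 'cyl', np.float64(1.8069183438986207))]
```

Lever is about -0.355 ± 0.015. The slides' scene-view positions shifted by 2 to 4 mm, so I'll look closely.

```bash
python3 - <<'E'
from h import *
S=grab_frame("scene");zoom(S,287,243,160,90,"at_S",5)
a=cv2.imread("pics/z_S.png")[198:288,207:367];cv2.imwrite("pics/at_S0.png",cv2.resize(a,None,fx=5,fy=5,interpolation=cv2.INTER_CUBIC))
E
```

```text
(no output)
```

View pics/at_S.png

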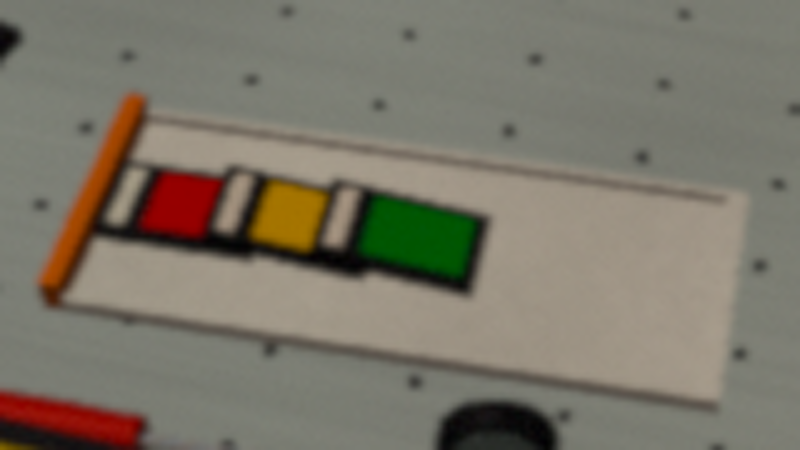

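View pics/at_S0.png

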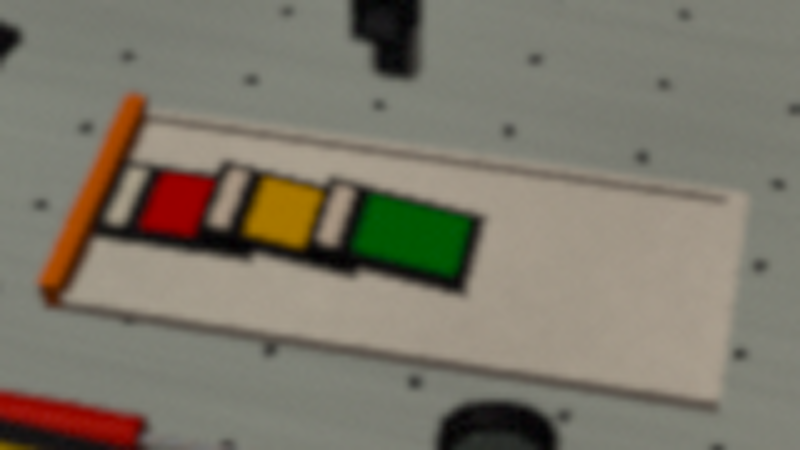

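step_arm --series '[[-1,[10,-50,0],0.05],[-1,[10,-50,0],0],[-1,[10,-50,0],0],[-1,[10,-50,0],0],[-1,[10,-50,0],0],[-1,[10,-50,0],0],[-1,[10,-50,0],0],[-1,[10,-50,0],0],[-1,[0,0,0],0],[-1,[0,0,0],0]]'

```text
t: 58.6
position: [0.5525, -0.0342, 0.2521]
tcp_rot: [-2.318, -0.062, 1.989]
ft_force: [0.1, 0.3, 0.3]
grip_width: -0.0001
```

```bash
python3 - <<'E'
from h import *
stp()
W=grab_frame("wrist");cv2.imwrite("pics/au_w.png",W["frame"])
E
```

```text
t 58.6 pos [ 0.5525 -0.0342  0.2521] fing [ 0.153  0.087 -0.984] jawyaw -91.5 jawz -0.092 w -0.0001 F [0.1 0.3 0.3]
```

View pics/au_w.png

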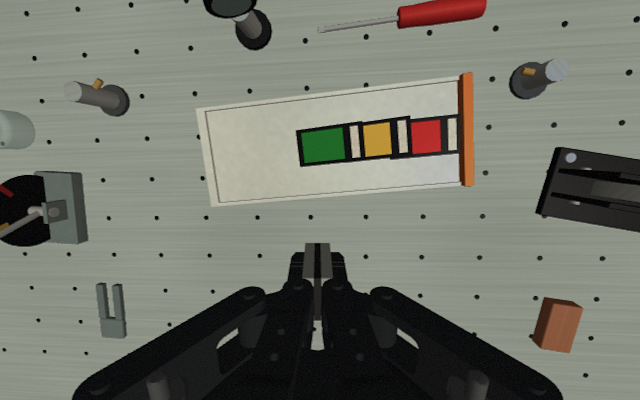

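```bash
python3 - <<'E'
from h import *
W=grab_frame("wrist");S=grab_frame("scene")
zoom(W,390,140,160,110,"av_w",5)
g=((W["frame"].min(2)>110)&(hsv(W)[:,:,1]<50)).astype(np.uint8);b=np.zeros_like(g);b[110:165,340:460]=g[110:165,340:460]
d=np.array([-.073,.997]);C=np.array([.620,-.031])
for st,c,m in comps(b,30): print(st.tolist(),c.round(1),[((onz(W,*c,z)[:2]-C)@d*1000).round(1) for z in(.014,.022,.024)])
for n,z in(("red",.014),("yellow",.018),("green",.015)):
    c,p,r=slide(W,n,z,(290,460,100,180));print(n,p.round(4),r,((p[:2]-C)@d*1000).round(1),"lat",((p[:2]-C)@np.array([.997,.073])*1000).round(1))
E
```

```text
[340, 110, 118, 14, 1029] [388.9 114.3] [np.float64(-80.1), np.float64(-78.8), np.float64(-78.5)]
[448, 119, 9, 32, 269] [451.8 134.5] [np.float64(-158.1), np.float64(-155.2), np.float64(-154.5)]
[397, 120, 11, 33, 270] [402.2 136.5] [np.float64(-95.6), np.float64(-94.0), np.float64(-93.6)]
[350, 126, 10, 32, 248] [354.7 141.5] [np.float64(-33.4), np.float64(-33.1), np.float64(-33.0)]
[340, 154, 119, 11, 764] [412.6 160.8] [np.float64(-107.4), np.float64(-105.6), np.float64(-105.1)]
red [ 0.6288 -0.1559  0.014 ] ((628.6663208007812, -155.7770538330078), (39.83922576904297, 36.51791763305664), 4.059665679931641) -125.1 lat -0.3
yellow [ 0.6272 -0.0931  0.018 ] ((626.9359741210938, -92.90394592285156), (41.46934509277344, 34.81300735473633), 5.304018497467041) -62.5 lat 2.7
green [ 0.6219 -0.0218  0.015 ] ((621.6954345703125, -21.41880226135254), (42.04875946044922, 56.63767623901367), 4.938793182373047) 9.1 lat 2.5
```

View pics/av_w.png

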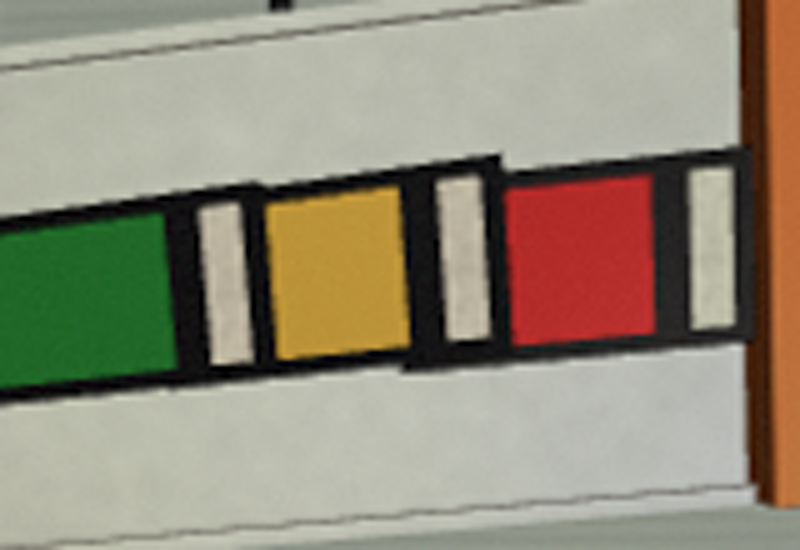

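```bash
python3 - <<'E'
from h import *
S=grab_frame("scene");W=grab_frame("wrist")
print(mark(S,(140,215,160,225)))
stp();print(job_done())
E
```

```text
[([163, 167, 5, 7, 16], array([164.6, 169.4]), 'depth s,z,ang', np.float64(1.8), np.float64(71.8), np.float64(1.5), 'cyl', np.float64(1.3806314728226765))]
t 58.85 pos [ 0.5523 -0.0328  0.2525] fing [ 0.153  0.087 -0.984] jawyaw -91.3 jawz -0.091 w 0.0003 F [ 0.4  0.8 -0.6]
the job is handed in; nothing more can be done
None
```

I did the whole job in the order asked and handed it in at 58.9 s, with the robot touching nothing.

**Shutter lever:** I first pushed it to its far stop, where it pushed back at 19 N. My first try at pinching the ball slipped off, so I used the closed fingers instead. At the end I pushed it back to the yellow line. Single views put it between -0.357 and -0.366 rad and view pairs between -0.351 and -0.374, against a target of -0.35. My hinge estimate is good to about 2 mm, so the true angle could differ by 0.02 rad or so.

**Slides:** Only red, yellow and green were there.
- **Red:** it is flat against the stop; contact showed 12 N.
- **Overlap:** yellow covers about 26 mm of red, and green about 29 mm of yellow, where a third is 30 mm.
- **Placement:** all three are face up with their labels towards the stop, within 3 mm of the tray's middle.
- **Drift:** yellow and green had moved 2 to 4 mm away from the stop between placing and the end. I left them there.

**Wheel:** It took three gripped strokes. The red mark is at the top within about 1 to 2 degrees: 0.2 in the wrist view, 1.2 to 1.8 in the scene view and -0.8 in the side view.

The tool had leaned about 10 degrees by the end, because each row starts from the measured pose. I saw no bystander objects moved or touched.

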